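Pack the two-tier stacking caddy

TASK

Pack up the stacking caddy: lay the two paint markers lengthwise in the lower tray, one in each lane, centred, down in the notches of both pen rests; set the upper tray on the lower one with its four corner posts fully down in the sockets, either way round; and stand the paint can in front of you upright in the wide ring and the small jar in front of you (not one of the two jars at the far right end of the table) upright in the narrow ring of the upper tray. Leave everything else on the table where it is.

Things in the scene. Friction and masses are not known exactly. Their poses are not given: they have to be found in the camera images.
- lower_tray: Lower tray, fixed: plywood 216 x 128 x 6 mm. Origin: centre of underside, on the table; x along length, z up. Sockets at x +-95, y +-50 mm: square hole 16 mm, from z 20 down to floor z 6. Pen rests: bars 8 mm thick at x +-45, notched at y +28 and -28 (two lanes along x); notch 18 mm wide at its bottom z 14, 30 at its top z 24. Marker in lane: centre x 0, z 20.5. Fingers fit between the rests.
- upper_grip (a point): Upper tray, loose, 0.35 kg, on 4 round posts (10 mm, tapered feet, x +-95, y +-50). Plywood 216 x 128, its top 56 mm above the feet. Wooden grip amid it 28 (x) x 14 (y) x 46 high: pinch across y. Point: on the grip, 30 above the top, 86 above the feet (92 above lower tray origin when stacked); x along length. Rings 6 high on top: wide, inside 76, at x -60, y 0; narrow, inside 62, at x +60, y 0.
- marker_white_c (a point): White paint marker, loose, 136 mm long, 14 mm wide, 13 mm high, lying; this point at its centre, half-way up; y along its length, z up.
- marker_black_c (a point): Black paint marker, loose, same size and shape as the white one; this point at its centre, half-way up; y along its length, z up.
- can_c (a point): Small paint can, round, 64 mm across and 61 mm high, upright, about 0.2 kg; this point on its axis, half-way up (30.5 mm above its underside); z up.
- jar_c (a point): Small round jar with lid, 53 mm across and 44 mm high, upright, about 0.1 kg; this point on its axis, half-way up (22 mm above its underside); z up.
- sanding_block_c (a point): Bystander, to be left alone: cork sanding block, 112 x 69 x 30 mm; its centre.
- tape_roll_c (a point): Bystander, to be left alone: roll of tape lying flat, 66 mm across, 10 mm high; its centre.
- tracing_wheel_c (a point): Bystander, to be left alone: tracing wheel with a small toothed wheel at the end of a wooden handle, 119 mm long, 13 mm thick; its centre.
Things that resemble listed ones, but are neither listed nor needed, are in the scene too. Of the things that look like the part that bears jar_c, the largest one is meant.

How it is judged:
At the end, for the whole second after the job is handed in: Each marker in its own lane, down in both notches (8 mm across, 20 mm along, 0.12 rad); upper tray seated in all four sockets, either way round (8 mm, 0.08 rad, fully down within 4 mm); can in the wide ring, jar in the narrow ring (10 mm, flat on the floor, upright); all at rest (((y of marker_white_c in the frame of lower_tray between 0.02 and 0.036 m and y of marker_black_c in the frame of lower_tray between -0.036 and -0.02 m) or (y of marker_white_c in the frame of lower_tray between -0.036 and -0.02 m and y of marker_black_c in the frame of lower_tray between 0.02 and 0.036 m)) and x of marker_white_c in the frame of lower_tray between -0.02 and 0.02 m and z of marker_white_c in the frame of lower_tray between 0.015 and 0.0245 m and angle between the y axis of each of marker_white_c, marker_black_c and the x axis of lower_tray, either way round below 0.12 rad and x of marker_black_c in the frame of lower_tray between -0.02 and 0.02 m and z of marker_black_c in the frame of lower_tray between 0.015 and 0.0245 m and horizontal distance between upper_grip and lower_tray below 0.008 m and z of upper_grip in the frame of lower_tray between 0.088 and 0.0955 m and angle between the x axis of upper_grip and the x axis of lower_tray, either way round below 0.08 rad and angle between upper_grip's own z axis and vertical below 0.05 rad and x of can_c in the frame of upper_grip between -0.07 and -0.05 m and y of can_c in the frame of upper_grip between -0.01 and 0.01 m and z of can_c in the frame of upper_grip between -0.0035 and 0.0045 m and angle between each of can_c, jar_c's own z axis and vertical below 0.1 rad and x of jar_c in the frame of upper_grip between 0.05 and 0.07 m and y of jar_c in the frame of upper_grip between -0.01 and 0.01 m and z of jar_c in the frame of upper_grip between -0.012 and -0.004 m and linear speed of each of marker_white, marker_black, upper_tray, can, jar below 0.02 m/s); the robot touches nothing.
It fails at once if a bystander (sanding block, tape roll, tracing wheel) is moved more than 30 mm (distance of any of sanding_block_c, tape_roll_c, tracing_wheel_c from where it was at the start of the episode above 0.03 m).
It also fails if it takes over 128 s, if anything falls off the work surface, if the arm or the gripper's body presses on something with over 40 N, if the wrist force passes 120 N, or if a joint passes its speed limit or range.

ROBOT

A 7-joint arm with a two-finger parallel gripper is mounted at the origin on a cart in front of the work surface, level with it; the furniture and walls round the work are solid. World frame = base frame: x ahead of the robot, y to its left, z up, the work surface at z = 0. Lengths are in m, angles in rad, forces in N, time in s.
With the tool pointing down it reaches from about 0.4 to 0.875 m from the base axis. Payload 19.3 kg.
Tool frame: the origin (TCP) lies on the centre line of the jaws, within the pads' length; the fingertips stand 8 mm ahead of it and the grasp point (between the pads) lies 11 mm behind it (bot.tip_extent is the distance from the TCP to the fingertips, in m); x points along the fingers, y is the direction in which the jaws open and shut, and the axes are right-handed (so a half turn about x gives the same grasp; the last joint's range is limited). The gripper opens to 85 mm and grips with 20 to 120 N. Pads are 22 mm wide; open, the fingers measure 114 mm over their backs; the gripper's body (76 mm by 85 mm) begins 54 mm behind the grasp point. The pads swing forward as they close: fully open they stand 13 mm farther back than shut.
Start: joints at [1.215, 0.521, -0.036, 1.599, 0.021, 1.021, -0.113], TCP at [0.176, -0.6, 0.239] pointing down, gripper open.
Joint ranges: [-2.91, 2.91], [-0.3, 2.13], [-1.5, 1.42], [0.17, 2.43], [-1.26, 4.41], [0.16, 1.93], [-2.52, 2.52]. Speed limits (rad/s): [1.89, 1.89, 2.39, 2.39, 3.01, 3.01, 3.01].

INTERFACE

Orientations are given as [roll, pitch, yaw] about the fixed x, y, z axes, in that order (R = Rz(yaw) Ry(pitch) Rx(roll)).
In Python, from workcell import sensors, imaging, order, bot gives the robot as it stands.
- The arm moves only by the tool arm_command, never from a script. Its argument "commands" is a list of rows, each an object of numbers: "dx", "dy", "dz": the shift along the tool's x, y, z in cm; "twist": the turn about the tool's x in rad. A call has 1 to 12 rows; each row is the pose to reach, as a shift and turn from the pose measured when the call began, along the tool's axes at that moment; what a row does not reach only later rows make up. A row lasts 1/12 s, in which the tool goes at most 41.7 mm and 7.16 degrees, less where a joint would pass 70% of its speed; a pose out of reach is approached as far as the arm can. A call with a gripper value outside its range is refused whole. "grip" is the closure, from -1 (fully open) to 1 (shut), set as the call begins (left out, the last holds). The fingers move at their own pace and stop on an object; "squeeze" is the grip in N (left out, the last holds). Time passes only in rows, so rows that repeat a pose let the fingers close. It gives the time, the measured TCP pose, the force and the opening at its end, in the units of the state.
- sensors.observe(): the state, without advancing time (a new reading comes with each control period).
- imaging.grab_frame(name): name is "scene" or "top" or "wrist"; returns the picture (400x640x3 uint8, red, green, blue); there is no depth.
- imaging.camera_info(name): a dict with "fx", "fy", "cx", "cy" (pixels), "origin" and "attitude" of the camera in the world. Camera axes: x right, y down, z forward; pixel columns grow to the right and rows downward; lengths in m; the calibration is good to about 2 mm. A picture is of the moment at which its call begins: read the wrist's pose just before it. camera_info takes no time and is no camera call; for the wrist camera it gives the pose at the moment of the call.
- order.job_done(): hands the job in, once; it reports no verdict.
The state is a dict: "clock": time; "qpos": joint angles; "qd": joint speeds; "joint_efforts": joint torques, N m; "position": TCP position; "tool_rot": TCP orientation; "force": force on the tool from outside, world axes, zero at the start; "moment": the same for the moment, N m; "grip_width": finger opening in m.
Only numpy, scipy, OpenCV 4.12 (cv2) and the standard library are available. Lean on these libraries where they do the work, as an engineer would, in place of code of your own. Each camera call takes 0.05 s, during which the arm holds its last target.

## Working session

There is one attempt and no reset: what is moved stays moved. The work goes in short steps, Python scripts to look and compute and a tool call to move; the robot and the scene stay as the last step left them, time stands still between calls to the robot, and variables do not carry over. Pictures are saved under pics/ and viewed, and the job is handed in when it is done.

Besides the shell and the picture viewer there is one more tool, called after "Call:" by a JSON object that holds its "name" and its "arguments". arm_command: Moves the arm, as the interface text tells. Its arguments: {"type":"object","properties":{"commands":{"type":"array"},"grip":{"type":"number"},"squeeze":{"type":"number"}},"required":["commands"]}

```bash
ls; mkdir -p pics; python3 - <<'E'
from workcell import sensors, imaging, order, bot
import cv2
s=sensors.observe();print(s)
for n in ("scene","top","wrist"):
    print(n,imaging.camera_info(n))
    cv2.imwrite(f"pics/{n}0.png",imaging.grab_frame(n)[:,:,::-1])
print([a for a in dir(bot) if a[0]!='_'])
E
```

```text
pics
{'clock': 0.0, 'qpos': array([ 1.21480906,  0.52198477, -0.03630705,  1.59999554,  0.02122159,
        1.02110974, -0.11279403]), 'qd': array([-1.13925834e-03, -3.17002019e-04,  2.65606537e-04, -8.01789352e-05,
        2.13719563e-03,  5.98689840e-04,  8.66449672e-04]), 'joint_efforts': array([ 1.05570114e-03, -9.27108765e+01,  1.97998323e+00, -3.69931090e+01,
        1.78549852e-02,  8.15085339e-03,  5.45572402e-05]), 'position': array([ 0.17605227, -0.59935382,  0.23874865]), 'tool_rot': array([-1.4733566 ,  1.5696843 ,  1.95401274]), 'force': array([0.14220167, 0.33716247, 0.54250608]), 'moment': array([-0.01207883,  0.01473863,  0.01328827]), 'grip_width': 0.0856462342690237}
scene {'fx': 415.6291481291647, 'fy': 415.6291481291647, 'cx': 313.758034299326, 'cy': 198.39784787322608, 'origin': array([ 0.13780877, -0.52998098,  0.9636621 ]), 'attitude': array([-2.46969585,  0.01649296, -0.7325614 ])}
top {'fx': 403.58229485415114, 'fy': 403.58229485415114, 'cx': 320.70046699636856, 'cy': 200.00322783984765, 'origin': array([0.3673156 , 0.0112675 , 1.45726118]), 'attitude': array([-2.97264857e+00, -7.84764684e-05, -1.58919459e+00])}
wrist {'fx': 349.19764925175224, 'fy': 349.19764925175224, 'cx': 320.310402742651, 'cy': 196.27192907516377, 'origin': array([ 0.24666019, -0.5787329 ,  0.3717847 ]), 'attitude': array([ 2.85290866e+00,  7.35280788e-04, -1.28417933e+00])}
['IKError', 'tip_extent']
```

View pics/top0.png

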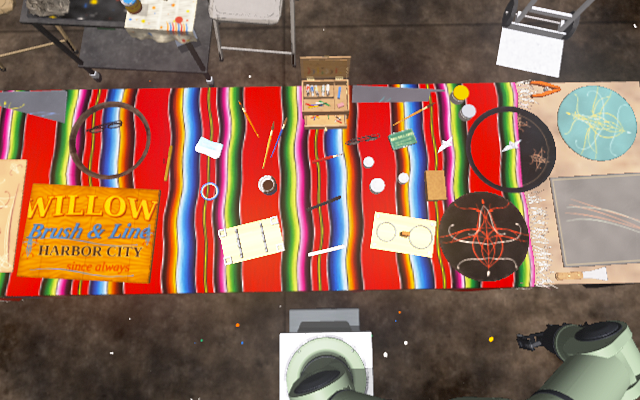

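View pics/scene0.png

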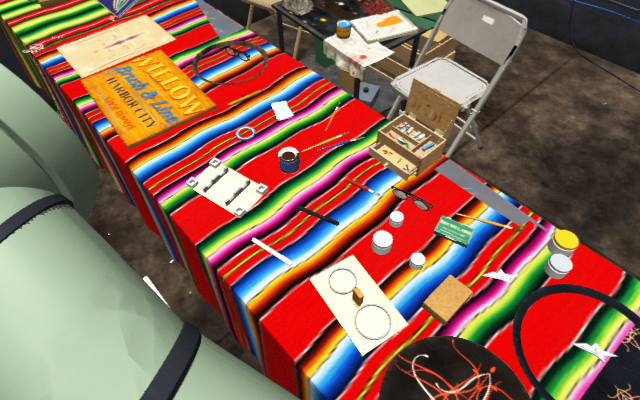

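View pics/wrist0.png

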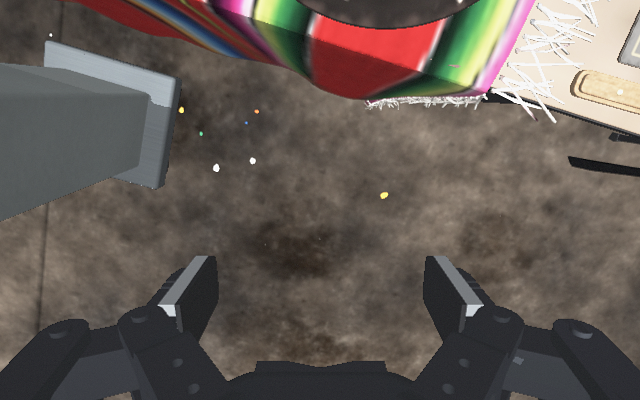

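```bash
cat > h.py <<'E'
import numpy as np,cv2
from scipy.spatial.transform import Rotation as R
from workcell import sensors, imaging, order, bot
def rot(a): return R.from_euler('xyz',a).as_matrix()
def ray(ci,u,v):
    d=np.array([(u-ci['cx'])/ci['fx'],(v-ci['cy'])/ci['fy'],1.]); return np.array(ci['origin']),rot(ci['attitude'])@d
def cast(ci,u,v,z):
    o,d=ray(ci,u,v); return o+d*(z-o[2])/d[2]
def proj(ci,P):
    q=(np.atleast_2d(P)-ci['origin'])@rot(ci['attitude']); return np.c_[q[:,0]/q[:,2]*ci['fx']+ci['cx'],q[:,1]/q[:,2]*ci['fy']+ci['cy']]
E
python3 - <<'E'
import cv2
t=cv2.imread('pics/top0.png');cv2.imwrite('pics/t1.png',cv2.resize(t[130:280,200:460],None,fx=3,fy=3,interpolation=cv2.INTER_CUBIC))
t=cv2.imread('pics/scene0.png');cv2.imwrite('pics/s1.png',cv2.resize(t[80:370,170:470],None,fx=2,fy=2,interpolation=cv2.INTER_CUBIC))
E
```

```text
(no output)
```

View pics/t1.png

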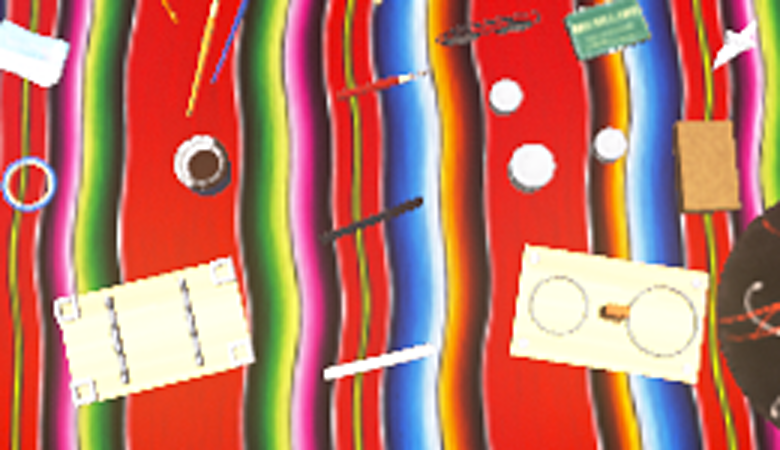

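View pics/s1.png

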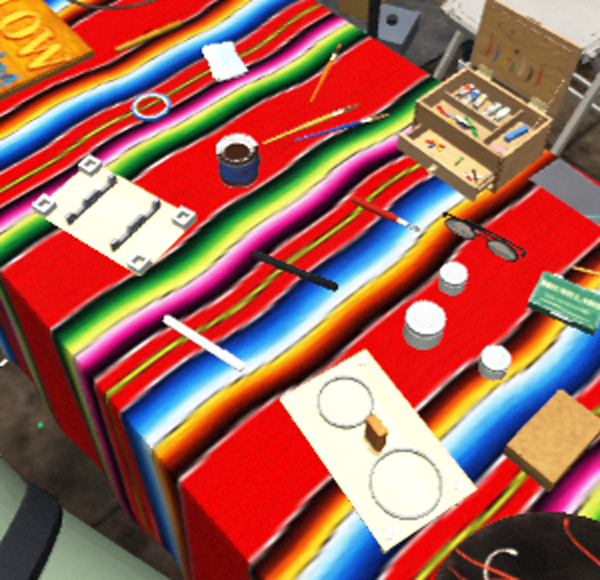

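```bash
python3 - <<'E'
from h import *
np.set_printoptions(precision=4,suppress=True)
ci=imaging.camera_info('top'); cs=imaging.camera_info('scene')
T=lambda u,v,z:cast(ci,200+u/3,130+v/3,z)
S=lambda u,v,z:cast(cs,170+u/2,80+v/2,z)
def quad(n,f,pts,z):
    P=np.array([f(u,v,z) for u,v in pts]); print(n,P.mean(0),[np.linalg.norm(P[i]-P[(i+1)%4]).round(4) for i in range(4)],np.arctan2(*(P[1]-P[0])[1::-1]))
quad('low',T,[(54,303),(232,258),(255,360),(75,405)],.006)
quad('up',T,[(523,244),(708,271),(696,383),(511,356)],.056)
quad('upS',S,[(362,350),(475,488),(386,551),(281,398)],.056)
for n,a,b in (('white',(324,374),(434,349)),('black',(323,237),(422,203))):
    A,B=T(*a,.0065),T(*b,.0065);print(n,(A+B)/2,np.linalg.norm(A-B),np.arctan2(*(B-A)[1::-1]))
for n,a,b in (('whiteS',(166,319),(242,366)),('blackS',(256,255),(336,287))):
    A,B=S(*a,.0065),S(*b,.0065);print(n,(A+B)/2,np.linalg.norm(A-B),np.arctan2(*(B-A)[1::-1]))
print('can',T(201,163,.061),S(237,149,.061));print('jar',T(531,164,.044),S(424,316,.044))
E
```

```text
low [0.4726 0.2578 0.006 ] [np.float64(0.2195), np.float64(0.1259), np.float64(0.2187), np.float64(0.1245)] -1.3386442404440868
up [ 0.4801 -0.2771  0.056 ] [np.float64(0.217), np.float64(0.1306), np.float64(0.2136), np.float64(0.1312)] -1.7359540609359807
upS [ 0.4792 -0.2781  0.056 ] [np.float64(0.2139), np.float64(0.1253), np.float64(0.2147), np.float64(0.121)] -1.7274670101811063
white [ 0.4315 -0.0103  0.0065] 0.13427822654992588 -1.3672889458484265
black [ 0.6022 -0.0059  0.0065] 0.12729284235232394 -1.2545322262665177
whiteS [ 0.4318 -0.0106  0.0065] 0.12982564628760282 -1.3401716394306626
blackS [ 0.6021 -0.0069  0.0065] 0.12747173891064195 -1.2030128312895096
can [0.6651 0.1954 0.061 ] [0.6644 0.1923 0.061 ]
jar [ 0.6603 -0.1956  0.044 ] [ 0.6585 -0.1959  0.044 ]
```

```bash
cat >> h.py <<'E'
np.set_printoptions(precision=4,suppress=True)
def plan(x,y,z,yaw,s=None):
    """yaw: world heading of jaw (tool y) axis, mod pi; tool x straight down"""
    s=s or sensors.observe(); R0=rot(s['tool_rot']); 
    d=R0.T@(np.array([x,y,z])-s['position'])*100
    best=None
    for k in (0,1):
        a=yaw+k*np.pi; X=np.array([0,0,-1.]);Y=np.array([np.cos(a),np.sin(a),0]);Rt=np.c_[X,Y,np.cross(X,Y)]
        rv=R.from_matrix(R0.T@Rt).as_rotvec()
        if best is None or abs(rv[0])<abs(best[0]): best=rv
    print('clock %.2f'%s['clock'],'d',d.round(2),'twist',best.round(3),'q7',s['qpos'][6].round(2),'yawnow',np.arctan2(R0[1,1],R0[0,1]).round(3),'w',s['grip_width'].round(4))
E
python3 -c "
from h import *
print(rot(sensors.observe()['tool_rot']))
plan(.4317,-.0105,.2,-1.35+np.pi/2)
"
```

```text
[[-0.0003  0.2819 -0.9594]
 [ 0.0008 -0.9594 -0.2819]
 [-1.     -0.0009  0.    ]]Traceback (most recent call last):
  File "<string>", line 4, in <module>
    plan(.4317,-.0105,.2,-1.35+np.pi/2)
    ~~~~^^^^^^^^^^^^^^^^^^^^^^^^^^^^^^^
  File "h.py", line 21, in plan
    print('clock %.2f'%s['clock'],'d',d.round(2),'twist',best.round(3),'q7',s['qpos'][6].round(2),'yawnow',np.arctan2(R0[1,1],R0[0,1]).round(3),'w',s['grip_width'].round(4))
                                                                                                                                                    ^^^^^^^^^^^^^^^^^^^^^
AttributeError: 'float' object has no attribute 'round'
```

```bash
sed -i "s/s\['grip_width'\].round(4)/round(float(s['grip_width']),4)/" h.py; python3 -c "
from h import *
plan(.4317,-.0105,.2,-1.35+np.pi/2)
"
```

```text
clock 0.15 d [  3.93 -49.29 -41.12] twist [-1.506 -0.001  0.001] q7 -0.11 yawnow -1.285 w 0.0854
```

Call:
{"name": "arm_command", "arguments": {"commands": [{"dx": 0, "dy": -4, "dz": -3.4, "twist": -0.12}, {"dx": 0, "dy": -8, "dz": -6.8, "twist": -0.24}, {"dx": 0, "dy": -12, "dz": -10.2, "twist": -0.36}, {"dx": 0, "dy": -16, "dz": -13.5, "twist": -0.48}, {"dx": 0, "dy": -20, "dz": -17, "twist": -0.6}, {"dx": 0, "dy": -24, "dz": -20, "twist": -0.72}, {"dx": 0, "dy": -28, "dz": -23.5, "twist": -0.84}, {"dx": 0, "dy": -32, "dz": -27, "twist": -0.96}, {"dx": 0, "dy": -36, "dz": -30, "twist": -1.08}, {"dx": 0, "dy": -40, "dz": -33, "twist": -1.2}, {"dx": 0, "dy": -44, "dz": -36.5, "twist": -1.32}, {"dx": 0, "dy": -46, "dz": -38.5, "twist": -1.42}], "grip": -1}}

```text
clock: 1.15
position: [0.3751, -0.139, 0.2394]
tool_rot: [-3.053, 1.571, 1.8]
force: [1.9, -1.4, 0.5]
grip_width: 0.0854
```

```bash
python3 -c "
from h import *
plan(.4317,-.0105,.15,-1.35+np.pi/2)
cv2.imwrite('pics/w1.png',imaging.grab_frame('wrist')[:,:,::-1])
"
```

```text
clock 1.15 d [  8.94   7.41 -11.93] twist [-0.08 -0.    0.  ] q7 0.2 yawnow 0.141 w 0.0854
```

View pics/w1.png

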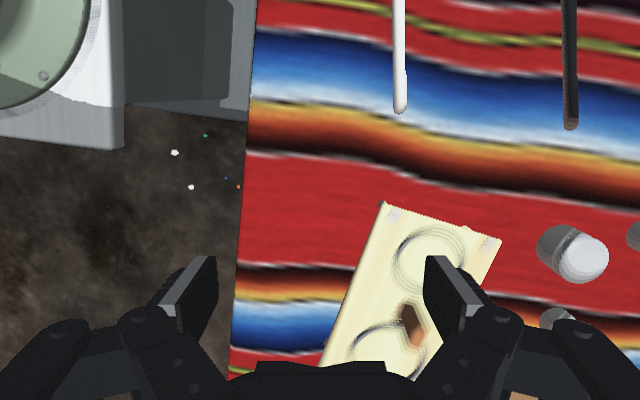

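Call:
{"name": "arm_command", "arguments": {"commands": [{"dx": 2, "dy": 3, "dz": -2, "twist": -0.04}, {"dx": 4, "dy": 6, "dz": -3, "twist": -0.08}, {"dx": 4, "dy": 6.5, "dz": -4.5, "twist": -0.08}, {"dx": 4, "dy": 6.5, "dz": -4.5, "twist": -0.08}, {"dx": 4, "dy": 6.5, "dz": -4.5, "twist": -0.08}]}}

```text
clock: 1.62
position: [0.4355, -0.0775, 0.1997]
tool_rot: [2.517, 1.568, 1.182]
force: [0.1, -0.6, 0.4]
grip_width: 0.0852
```

```bash
python3 -c "
from h import *
import json
plan(.4317,-.0105,.15,-1.35+np.pi/2)
ci=imaging.camera_info('wrist')
cv2.imwrite('pics/w2.png',imaging.grab_frame('wrist')[:,:,::-1])
json.dump({k:np.array(v).tolist() for k,v in ci.items()},open('w2.json','w'))
"
```

```text
clock 1.62 d [ 4.98  1.19 -6.59] twist [ 0.015 -0.002 -0.002] q7 0.02 yawnow 0.236 w 0.0852
```

View pics/w2.png

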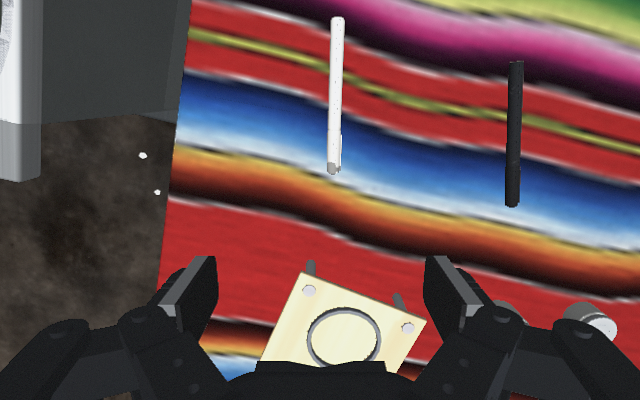

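```bash
python3 -c "
from h import *
import json
ci=json.load(open('w2.json'))
for n,a,b in (('white',(338,17),(334,173)),('black',(516.5,61),(512.5,208))):
    A,B=cast(ci,*a,.0065),cast(ci,*b,.0065);print(n,(A+B)/2,np.linalg.norm(A-B),np.arctan2(*(A-B)[1::-1])-np.pi)
    print(A,B)
print(rot(ci['attitude']),ci['origin'])
"
```

```text
white [ 0.4349 -0.0089  0.0065] 0.13499658225482947 -1.3477482417362443
[0.42   0.0569 0.0065] [ 0.4499 -0.0748  0.0065]
black [ 0.605  -0.0039  0.0065] 0.13659507928903558 -1.2047528344787457
[0.5805 0.0598 0.0065] [ 0.6294 -0.0677  0.0065]
[[ 0.972   0.2249  0.0678]
 [ 0.2348 -0.9326 -0.2742]
 [ 0.0016  0.2824 -0.9593]] [0.41952895878061797, -0.00708999622798227, 0.332836143631509]
```

```bash
python3 -c "
from h import *
plan(.433,-.0095,.011,.223)
"
```

```text
clock 1.67 d [18.92  1.33 -6.73] twist [ 0.012 -0.002 -0.002] q7 0.02 yawnow 0.235 w 0.0855
```

Call:
{"name": "arm_command", "arguments": {"commands": [{"dx": 2, "dy": 0.7, "dz": -3.4, "twist": 0.012}, {"dx": 5, "dy": 1.3, "dz": -6.7, "twist": 0.012}, {"dx": 8.5, "dy": 1.3, "dz": -6.7, "twist": 0.012}, {"dx": 12, "dy": 1.3, "dz": -6.7, "twist": 0.012}, {"dx": 15, "dy": 1.3, "dz": -6.7, "twist": 0.012}, {"dx": 17, "dy": 1.3, "dz": -6.7, "twist": 0.012}, {"dx": 18.3, "dy": 1.3, "dz": -6.7, "twist": 0.012}, {"dx": 18.8, "dy": 1.3, "dz": -6.7, "twist": 0.012}, {"dx": 18.8, "dy": 1.3, "dz": -6.7, "twist": 0.012}]}}

```text
clock: 2.42
position: [0.4324, -0.0106, 0.0119]
tool_rot: [2.29, 1.569, 0.941]
force: [0.0, 0.2, 0.1]
grip_width: 0.0853
```

```bash
python3 -c "
from h import *
plan(.433,-.0095,.011,.223)
cv2.imwrite('pics/w3.png',imaging.grab_frame('wrist')[:,:,::-1])
"
```

```text
clock 2.42 d [ 0.09  0.08 -0.1 ] twist [-0.001 -0.001 -0.001] q7 -0.5 yawnow 0.222 w 0.0853
```

View pics/w3.png

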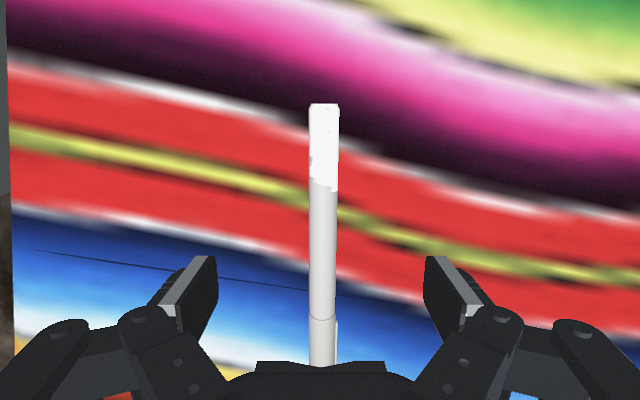

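Call:
{"name": "arm_command", "arguments": {"commands": [{"dx": 0.1}, {"dx": 0.1}, {"dx": 0.1}, {"dx": 0.1}, {"dx": 0.1}, {"dx": 0.1}, {"dx": 0.1}, {"dx": 0.1}], "grip": 1, "squeeze": 40}}

```text
validation failed for argument at $.co...
```

Call:
{"name": "arm_command", "arguments": {"commands": [{"dx": -1}, {"dx": -3}, {"dx": -6}, {"dx": -9}, {"dx": -10}, {"dx": -10}]}}

```text
validation failed for argument at $.co...
```

```bash
python3 -c "
from h import *
import json
s=sensors.observe();print(s['position'],s['force'])
plan(.4726,.2578-.07,.2,.232)
cv2.imwrite('pics/w4.png',imaging.grab_frame('wrist')[:,:,::-1])
cv2.imwrite('pics/s4.png',imaging.grab_frame('scene')[:,:,::-1])
"
```

```text
[ 0.4328 -0.0105  0.0126] [-0.1128 -0.8538  0.4697]
clock 2.47 d [-18.7    8.29 -18.49] twist [-0.01  -0.001 -0.002] q7 -0.5 yawnow 0.222 w 0.0856
```

View pics/w4.png

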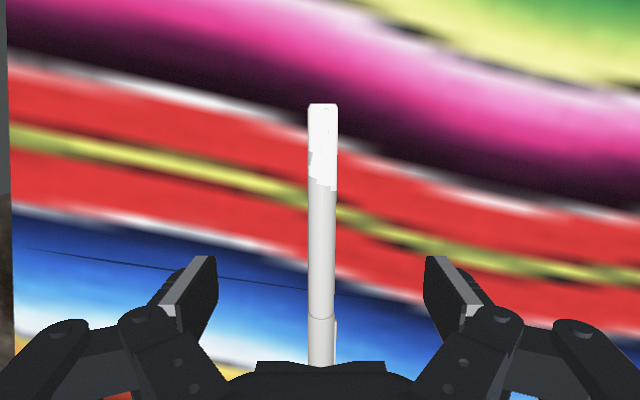

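Call:
{"name": "arm_command", "arguments": {"commands": [{"dx": 0.1, "dy": 0, "dz": 0, "twist": 0}, {"dx": 0.1, "dy": 0, "dz": 0, "twist": 0}, {"dx": 0.1, "dy": 0, "dz": 0, "twist": 0}, {"dx": 0.1, "dy": 0, "dz": 0, "twist": 0}, {"dx": 0.1, "dy": 0, "dz": 0, "twist": 0}, {"dx": 0.1, "dy": 0, "dz": 0, "twist": 0}, {"dx": 0.1, "dy": 0, "dz": 0, "twist": 0}, {"dx": 0.1, "dy": 0, "dz": 0, "twist": 0}], "grip": 1, "squeeze": 40}}

```text
clock: 3.23
position: [0.4334, -0.0103, 0.0124]
tool_rot: [1.769, 1.567, 0.42]
force: [-1.7, -0.4, 8.5]
grip_width: 0.0114
```

```bash
python3 -c "
from h import *
s=sensors.observe();print(s['position'],s['force'])
plan(.4726,.2578-.07,.15,.232)
"
```

```text
[ 0.4334 -0.0103  0.0124] [-1.7073 -0.3712  8.4562]
clock 3.23 d [-13.71   8.24 -18.48] twist [-0.01  -0.001 -0.004] q7 -0.5 yawnow 0.222 w 0.0114
```

Call:
{"name": "arm_command", "arguments": {"commands": [{"dx": -1, "dy": 0, "dz": 0, "twist": 0}, {"dx": -3, "dy": 0, "dz": 0, "twist": 0}, {"dx": -6, "dy": 1, "dz": -2, "twist": 0}, {"dx": -9, "dy": 2, "dz": -5, "twist": 0}, {"dx": -11, "dy": 4, "dz": -8, "twist": 0}, {"dx": -13, "dy": 5.5, "dz": -11.5, "twist": -0.01}, {"dx": -13.7, "dy": 7, "dz": -15, "twist": -0.01}, {"dx": -13.7, "dy": 8, "dz": -17.5, "twist": -0.01}, {"dx": -13.7, "dy": 8.2, "dz": -18.5, "twist": -0.01}, {"dx": -13.7, "dy": 8.2, "dz": -18.5, "twist": -0.01}]}}

```text
clock: 4.07
position: [0.4717, 0.1908, 0.1499]
tool_rot: [2.019, 1.566, 0.683]
force: [-0.7, 0.1, -0.2]
grip_width: 0.0109
```

```bash
cat >> h.py <<'E'
import json
def snap(cam,name):
    ci=imaging.camera_info(cam); cv2.imwrite(f'pics/{name}.png',imaging.grab_frame(cam)[:,:,::-1])
    json.dump({k:np.array(v).tolist() for k,v in ci.items()},open(f'{name}.json','w'))
    return ci
E
python3 -c "
from h import *
s=sensors.observe();print(s['position'],s['force'],s['grip_width'])
snap('wrist','w5')
"
```

```text
[0.4717 0.1908 0.1499] [-0.7161  0.0854 -0.2396] 0.010942974389178415
```

View pics/w5.png

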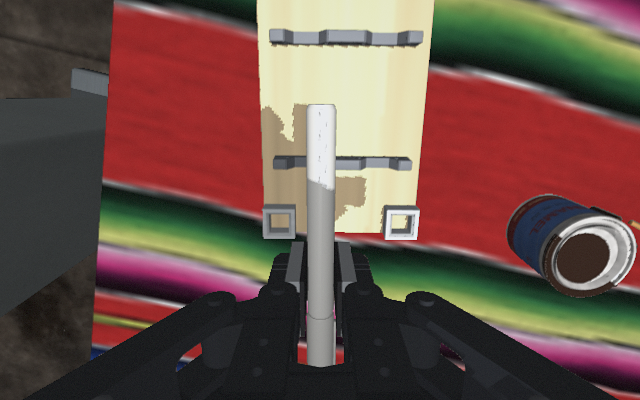

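```bash
python3 - <<'E'
from h import *
im=cv2.imread('pics/w5.png')
cv2.imwrite('pics/w5c.png',cv2.resize(im[0:250,240:440],None,fx=3,fy=2.4,interpolation=cv2.INTER_CUBIC))
t=snap('top','t5');im=cv2.imread('pics/t5.png');cv2.imwrite('pics/t5c.png',cv2.resize(im[210:270,210:290],None,fx=8,fy=8,interpolation=cv2.INTER_CUBIC))
E
```

```text
(no output)
```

View pics/w5c.png

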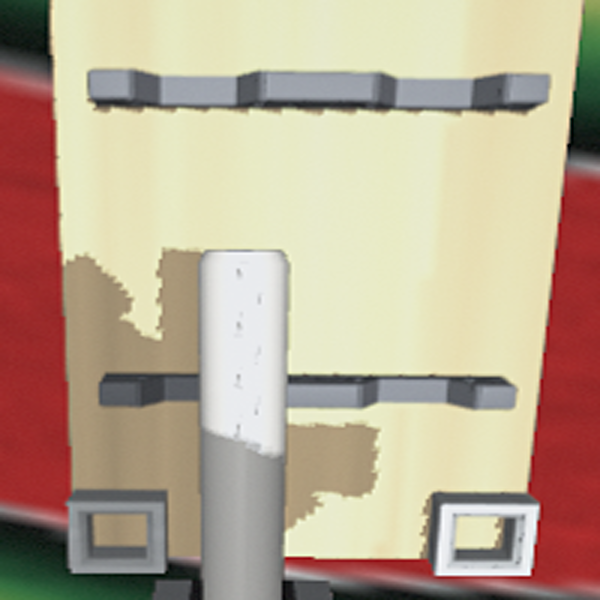

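View pics/t5c.png

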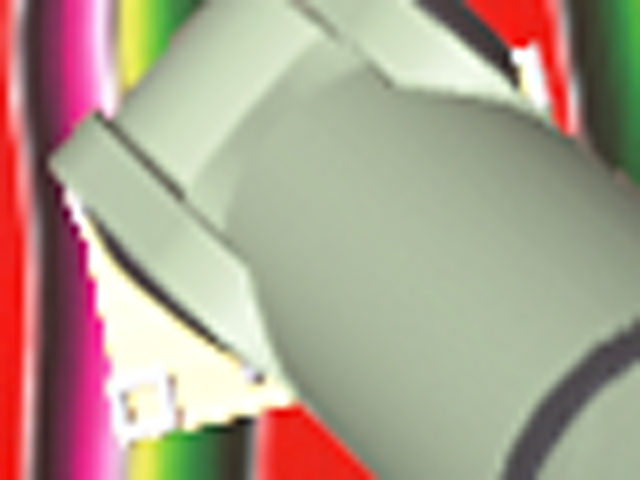

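```bash
python3 - <<'E'
from h import *
ci=json.load(open('w5.json'))
W=lambda u,v,z:cast(ci,240+u/3,v/2.4,z)
L,Rr=W(117,532,.02),W(486,535,.02)
print(L,Rr,np.linalg.norm(L-Rr))
n0,n1=W(100,377,.024),W(516,381,.024);f0,f1=W(88,71,.024),W(550,74,.024)
print(n0,n1,f0,f1,np.linalg.norm(n0-n1),np.linalg.norm(f0-f1))
ms=(L+Rr)/2; mn=(n0+n1)/2; mf=(f0+f1)/2
for a,b in((ms,mn),(mn,mf),(ms,mf)): print(np.linalg.norm(a-b),np.arctan2(*(b-a)[1::-1])-np.pi)
for a,b in((L,Rr),(n0,n1),(f0,f1)): print('perp',np.arctan2(*(b-a)[1::-1]))
ax=(mf-ms)/np.linalg.norm(mf-ms)
print('centre',ms+.095*ax, mn+.041*ax, mf-.049*ax)
# marker held: end
m=[W(200,250,.15-.0),W(288,250,.15)];print('mk',m, ci['origin'])
E
```

```text
[0.4473 0.1576 0.02  ] [0.5437 0.1795 0.02  ] 0.09883347057077901
[0.433  0.2086 0.024 ] [0.5344 0.2317 0.024 ] [0.4132 0.2936 0.024 ] [0.515  0.3173 0.024 ] 0.10395828630839128 0.10452561303474033
0.05308020332938136 -1.3447071278238916
0.08749937413818515 -1.3448230704157103
0.14048560422574513 -1.34477937023595
perp 0.2238805982502364
perp 0.22334969604719185
perp 0.22937675805694405
centre [0.4742 0.2611 0.0227] [0.4745 0.2601 0.0252] [0.475  0.2577 0.0226]
mk [array([0.452 , 0.2563, 0.15  ]), array([0.4625, 0.2589, 0.15  ])] [0.4554612692879835, 0.2611242079433505, 0.2830254086185924]
```

```bash
python3 -c "
from h import *
plan(.4735-.028*.9747,.2590-.028*.2237,.0275,.226)
"
```

```text
clock 4.17 d [12.19 -1.01 -6.95] twist [ 0.006 -0.    -0.003] q7 -0.63 yawnow 0.232 w 0.0116
```

Call:
{"name": "arm_command", "arguments": {"commands": [{"dx": 1, "dy": -0.4, "dz": -3, "twist": 0.006}, {"dx": 3, "dy": -0.8, "dz": -5.5, "twist": 0.006}, {"dx": 6, "dy": -1, "dz": -6.9, "twist": 0.006}, {"dx": 8, "dy": -1, "dz": -6.9, "twist": 0.006}, {"dx": 8.7, "dy": -1, "dz": -6.9, "twist": 0.006}, {"dx": 8.7, "dy": -1, "dz": -6.9, "twist": 0.006}, {"dx": 8.7, "dy": -1, "dz": -6.9, "twist": 0.006}]}}

```text
clock: 4.75
position: [0.4469, 0.2511, 0.0629]
tool_rot: [1.416, 1.568, 0.07]
force: [0.0, 0.6, 0.4]
grip_width: 0.0111
```

```bash
python3 -c "
from h import *
plan(.4735-.028*.9747,.2590-.028*.2237,.0275,.226)
snap('wrist','w6')
"
```

```text
clock 4.75 d [ 3.54 -0.04 -0.18] twist [-0.001  0.    -0.003] q7 -0.88 yawnow 0.225 w 0.0111
```

View pics/w6.png

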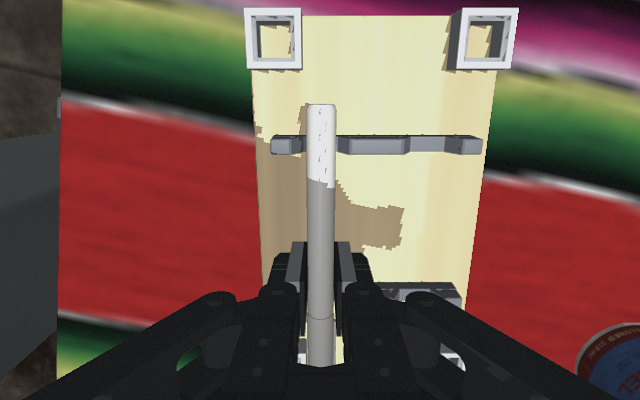

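```bash
python3 - <<'E'
from h import *
im=cv2.imread('pics/w6.png')
cv2.imwrite('pics/w6c.png',cv2.resize(im[0:160,230:530],None,fx=2.6,fy=2.6,interpolation=cv2.INTER_CUBIC))
E
```

```text
(no output)
```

View pics/w6c.png

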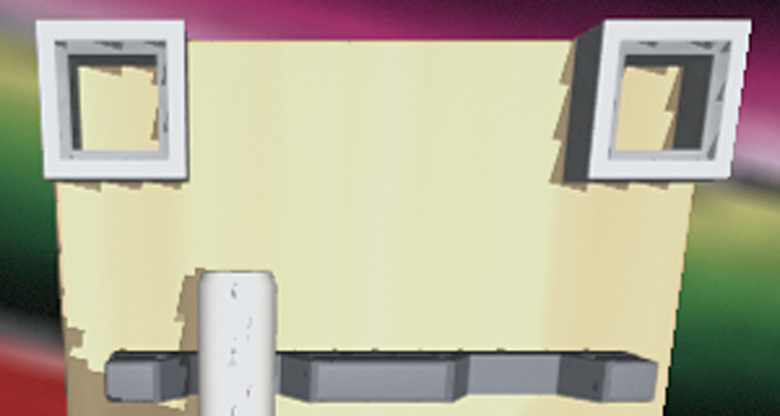

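```bash
python3 - <<'E'
from h import *
ci=json.load(open('w6.json'))
W=lambda u,v,z:cast(ci,230+u/2.6,v/2.6,z)
L,Q=W(114,98,.02),W(670,99,.02);print(L,Q,np.linalg.norm(L-Q),np.arctan2(*(Q-L)[1::-1]))
ax=np.array([np.sin(.226),-np.cos(.226),0]);m=(L+Q)/2;print('c',m+.095*ax)
a,b=W(105,381,.024),W(657,381,.024);print(np.linalg.norm(a-b),(a+b)/2+.045*ax)
# marker held
for z in (.052,.057,.063):
  e=(W(200,275,z)+W(275,275,z))/2; print('end',e, 'c',e+.068*ax, np.linalg.norm(W(200,275,z)-W(275,275,z)))
print(sensors.observe()['position'])
E
```

```text
[0.4055 0.3409 0.02  ] [0.5021 0.3629 0.02  ] 0.09909522149658048 0.22408203136280666
c [0.4751 0.2593 0.02  ]
0.10467383880095327 [0.4747 0.2595 0.024 ]
end [0.4334 0.3171 0.052 ] c [0.4486 0.2509 0.052 ] 0.011512791485295904
end [0.4333 0.3173 0.057 ] c [0.4486 0.251  0.057 ] 0.011112706865669559
end [0.4332 0.3175 0.063 ] c [0.4485 0.2512 0.063 ] 0.010632605322118014
[0.4472 0.2513 0.0634]
```

Call:
{"name": "arm_command", "arguments": {"commands": [{"dx": 1, "dy": 0, "dz": -0.2, "twist": 0}, {"dx": 2, "dy": 0, "dz": -0.2, "twist": 0}, {"dx": 2.8, "dy": 0, "dz": -0.2, "twist": 0}, {"dx": 3.4, "dy": 0, "dz": -0.2, "twist": 0}, {"dx": 3.6, "dy": 0, "dz": -0.2, "twist": 0}, {"dx": 3.6, "dy": 0, "dz": -0.2, "twist": 0}, {"dx": 3.6, "dy": 0, "dz": -0.2, "twist": 0}]}}

```text
clock: 5.38
position: [0.4467, 0.2534, 0.0272]
tool_rot: [1.546, 1.567, 0.2]
force: [0.4, 0.8, -1.0]
grip_width: 0.011
```

Call:
{"name": "arm_command", "arguments": {"commands": [{"dx": 0, "dy": 0, "dz": 0, "twist": 0}, {"dx": 0, "dy": 0, "dz": 0, "twist": 0}, {"dx": 0, "dy": 0, "dz": 0, "twist": 0}, {"dx": 0, "dy": 0, "dz": 0, "twist": 0}, {"dx": 0, "dy": 0, "dz": 0, "twist": 0}], "grip": 0.1}}

```text
clock: 5.8
position: [0.4468, 0.2534, 0.0273]
tool_rot: [1.564, 1.567, 0.218]
force: [-0.1, 1.5, -0.3]
grip_width: 0.0388
```

```bash
python3 -c "
from h import *
plan(.605,-.005,.2,.36)
snap('wrist','w7')
"
```

```text
clock 5.80 d [-17.24   9.72  28.72] twist [-0.135  0.    -0.003] q7 -0.93 yawnow 0.225 w 0.0388
```

View pics/w7.png

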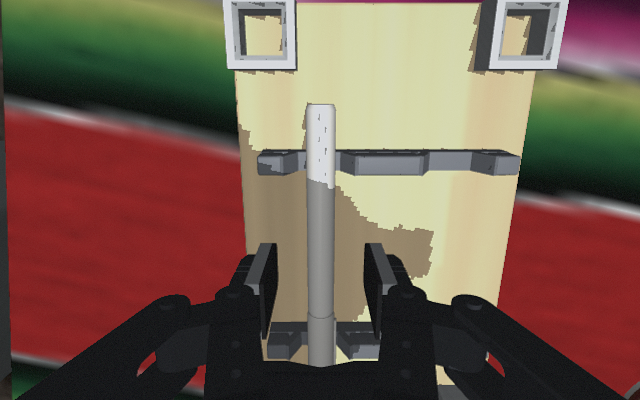

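Call:
{"name": "arm_command", "arguments": {"commands": [{"dx": -2, "dy": 0, "dz": 0, "twist": 0}, {"dx": -5, "dy": 0, "dz": 0, "twist": 0}, {"dx": -8, "dy": 1, "dz": 2, "twist": 0}, {"dx": -10, "dy": 2, "dz": 5, "twist": -0.05}, {"dx": -11, "dy": 3, "dz": 9, "twist": -0.1}, {"dx": -11, "dy": 4.5, "dz": 13, "twist": -0.14}, {"dx": -11, "dy": 6, "dz": 17, "twist": -0.14}, {"dx": -11, "dy": 7, "dz": 21, "twist": -0.14}, {"dx": -10, "dy": 8.5, "dz": 25, "twist": -0.14}, {"dx": -8, "dy": 9.5, "dz": 28, "twist": -0.14}, {"dx": -7, "dy": 9.6, "dz": 28.7, "twist": -0.14}, {"dx": -7, "dy": 9.6, "dz": 28.7, "twist": -0.14}], "grip": -0.3}}

```text
clock: 6.85
position: [0.6036, -0.0086, 0.0949]
tool_rot: [0.152, 1.571, -1.059]
force: [-1.1, 0.5, -0.5]
grip_width: 0.0555
```

```bash
python3 -c "
from h import *
plan(.6032,-.005,.0115,.366)
snap('wrist','w8')
snap('top','t8')
im=cv2.imread('pics/t8.png');cv2.imwrite('pics/t8c.png',cv2.resize(im[190:290,200:460],None,fx=3,fy=3,interpolation=cv2.INTER_CUBIC))
"
```

```text
clock 6.85 d [ 8.34  0.09 -0.35] twist [-0.006  0.    -0.   ] q7 -0.13 yawnow 0.36 w 0.0555
```

View pics/w8.png

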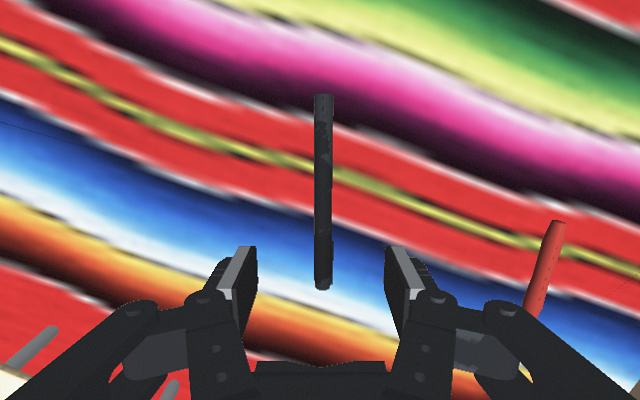

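View pics/t8c.png

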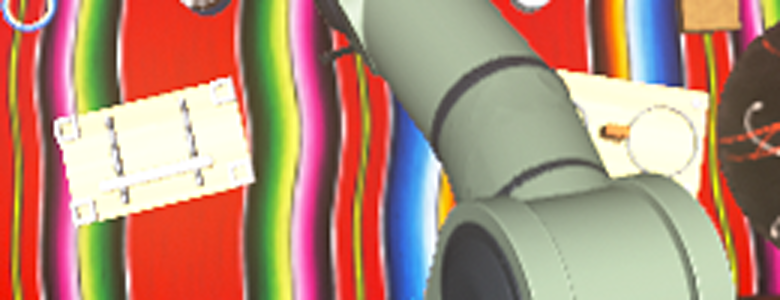

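Call:
{"name": "arm_command", "arguments": {"commands": [{"dx": 2.5, "dy": 0.1, "dz": -0.3, "twist": -0.006}, {"dx": 5, "dy": 0.1, "dz": -0.3, "twist": -0.006}, {"dx": 7, "dy": 0.1, "dz": -0.3, "twist": -0.006}, {"dx": 8, "dy": 0.1, "dz": -0.3, "twist": -0.006}, {"dx": 8.3, "dy": 0.1, "dz": -0.3, "twist": -0.006}, {"dx": 8.3, "dy": 0.1, "dz": -0.3, "twist": -0.006}]}}

```text
clock: 7.45
position: [0.6037, -0.0003, 0.0148]
tool_rot: [1.808, 1.568, 0.609]
force: [-0.1, 0.4, 0.1]
grip_width: 0.0555
```

Call:
{"name": "arm_command", "arguments": {"commands": [{"dx": 0, "dy": 0, "dz": 0, "twist": 0}, {"dx": 0, "dy": 0, "dz": 0, "twist": 0}, {"dx": 0, "dy": 0, "dz": 0, "twist": 0}, {"dx": 0, "dy": 0, "dz": 0, "twist": 0}, {"dx": 0, "dy": 0, "dz": 0, "twist": 0}, {"dx": 0, "dy": 0, "dz": 0, "twist": 0}, {"dx": 0, "dy": 0, "dz": 0, "twist": 0}], "grip": 1, "squeeze": 40}}

```text
clock: 8.03
position: [0.6042, -0.0003, 0.0158]
tool_rot: [1.604, 1.567, 0.405]
force: [-1.7, 1.3, 9.7]
grip_width: 0.0111
```

```bash
python3 -c "
from h import *
print(sensors.observe()['position'],sensors.observe()['force'])
plan(.4735+.028*.9747,.2590+.028*.2237-.004,.062,.226)
"
```

```text
[ 0.6042 -0.0003  0.0158] [-1.717   1.3447  9.6717]
clock 8.03 d [ -4.61  -0.12 -28.13] twist [ 0.146 -0.    -0.004] q7 -0.2 yawnow 0.372 w 0.0111
```

Call:
{"name": "arm_command", "arguments": {"commands": [{"dx": 0, "dy": 0, "dz": 0, "twist": 0}, {"dx": 0, "dy": 0, "dz": 0, "twist": 0}, {"dx": 0.2, "dy": 0, "dz": 0.2, "twist": 0}, {"dx": 0.4, "dy": 0, "dz": 0.4, "twist": 0}, {"dx": 0.4, "dy": 0, "dz": 0.4, "twist": 0}, {"dx": 0.4, "dy": 0, "dz": 0.4, "twist": 0}, {"dx": 0.4, "dy": 0, "dz": 0.4, "twist": 0}, {"dx": 0.4, "dy": 0, "dz": 0.4, "twist": 0}], "grip": 0.3}}

```text
clock: 8.7
position: [0.6057, -0.0039, 0.0118]
tool_rot: [1.639, 1.567, 0.44]
force: [-0.7, 0.7, -0.5]
grip_width: 0.03
```

```bash
python3 -c "
from h import *
print(sensors.observe()['position'],sensors.observe()['force'])
plan(.6032,-.005,.0115,.366)
snap('wrist','w9')
"
```

```text
[ 0.6057 -0.0039  0.0118] [-0.7005  0.6867 -0.4968]
clock 8.70 d [ 0.03 -0.27  0.01] twist [ 0.006 -0.    -0.004] q7 -0.2 yawnow 0.372 w 0.03
```

View pics/w9.png

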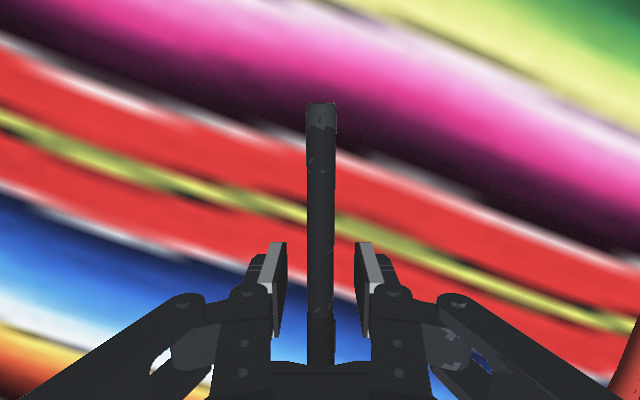

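Call:
{"name": "arm_command", "arguments": {"commands": [{"dx": 0, "dy": 0, "dz": 0, "twist": 0}, {"dx": 0, "dy": 0, "dz": 0, "twist": 0}, {"dx": 0, "dy": 0, "dz": 0, "twist": 0}, {"dx": 0, "dy": 0, "dz": 0, "twist": 0}, {"dx": 0, "dy": 0, "dz": 0, "twist": 0}], "grip": 1}}

```text
clock: 9.17
position: [0.6058, -0.0038, 0.012]
tool_rot: [1.609, 1.566, 0.41]
force: [-0.4, 0.5, 5.4]
grip_width: 0.0113
```

```bash
python3 -c "
from h import *
print(sensors.observe()['position'],sensors.observe()['force'])
plan(.4735+.028*.9747,.2590+.028*.2237,.062,.226)
"
```

```text
[ 0.6058 -0.0038  0.012 ] [-0.3935  0.4509  5.3879]
clock 9.17 d [ -4.99   0.01 -28.88] twist [ 0.146 -0.    -0.004] q7 -0.2 yawnow 0.372 w 0.0113
```

Call:
{"name": "arm_command", "arguments": {"commands": [{"dx": -1.5, "dy": 0, "dz": 0, "twist": 0}, {"dx": -4.5, "dy": 0, "dz": -1, "twist": 0}, {"dx": -8, "dy": 0, "dz": -3, "twist": 0.02}, {"dx": -10, "dy": 0, "dz": -6.5, "twist": 0.05}, {"dx": -10, "dy": 0, "dz": -10, "twist": 0.08}, {"dx": -10, "dy": 0, "dz": -14, "twist": 0.11}, {"dx": -10, "dy": 0, "dz": -18, "twist": 0.146}, {"dx": -10, "dy": 0, "dz": -22, "twist": 0.146}, {"dx": -9, "dy": 0, "dz": -25.5, "twist": 0.146}, {"dx": -7, "dy": 0, "dz": -28, "twist": 0.146}, {"dx": -5.5, "dy": 0, "dz": -28.9, "twist": 0.146}, {"dx": -5, "dy": 0, "dz": -28.9, "twist": 0.146}]}}

```text
clock: 10.17
position: [0.4986, 0.2679, 0.0613]
tool_rot: [2.085, 1.568, 0.744]
force: [-0.7, -0.3, -0.5]
grip_width: 0.0111
```

Call:
{"name": "arm_command", "arguments": {"commands": [{"dx": 0, "dy": 0, "dz": 0, "twist": 0}, {"dx": 0, "dy": 0, "dz": 0, "twist": 0}]}}

```text
clock: 10.33
position: [0.4988, 0.2675, 0.0619]
tool_rot: [2.048, 1.568, 0.707]
force: [-1.0, -0.4, -1.0]
grip_width: 0.0112
```

```bash
python3 -c "
from h import *
print(sensors.observe()['position'])
plan(.4735+.028*.9747,.2590+.028*.2237,.0275,.226)
snap('wrist','w10')
"
```

```text
[0.4988 0.2675 0.0619]
clock 10.33 d [3.44 0.14 0.27] twist [ 0.004 -0.001 -0.003] q7 -0.8 yawnow 0.23 w 0.0112
```

View pics/w10.png

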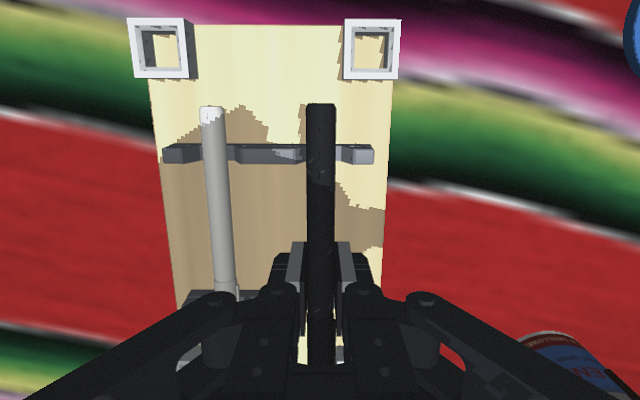

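Call:
{"name": "arm_command", "arguments": {"commands": [{"dx": 1, "dy": 0.14, "dz": 0.1, "twist": 0.004}, {"dx": 2, "dy": 0.14, "dz": 0.1, "twist": 0.004}, {"dx": 2.8, "dy": 0.14, "dz": 0.1, "twist": 0.004}, {"dx": 3.4, "dy": 0.14, "dz": 0.1, "twist": 0.004}, {"dx": 3.5, "dy": 0.14, "dz": 0.1, "twist": 0.004}, {"dx": 3.5, "dy": 0.14, "dz": 0.1, "twist": 0.004}, {"dx": 3.5, "dy": 0.14, "dz": 0.1, "twist": 0.004}]}}

```text
clock: 10.97
position: [0.5007, 0.2667, 0.0268]
tool_rot: [2.025, 1.568, 0.68]
force: [-0.5, 0.0, -0.3]
grip_width: 0.0113
```

Call:
{"name": "arm_command", "arguments": {"commands": [{"dx": 0, "dy": 0, "dz": 0, "twist": 0}, {"dx": 0, "dy": 0, "dz": 0, "twist": 0}, {"dx": 0, "dy": 0, "dz": 0, "twist": 0}, {"dx": 0, "dy": 0, "dz": 0, "twist": 0}, {"dx": 0, "dy": 0, "dz": 0, "twist": 0}, {"dx": -3, "dy": 0, "dz": 0, "twist": 0}, {"dx": -6, "dy": 0, "dz": 0, "twist": 0}, {"dx": -9, "dy": 0, "dz": 0, "twist": 0}, {"dx": -10, "dy": 0, "dz": 0, "twist": 0}], "grip": 0.1}}

```text
clock: 11.72
position: [0.5016, 0.2673, 0.1306]
tool_rot: [1.936, 1.563, 0.59]
force: [0.2, 0.6, 1.6]
grip_width: 0.0384
```

```bash
python3 -c "
from h import *
print(sensors.observe()['position'])
plan(.4797,-.2776,.2,-1.73+np.pi/2)
plan(.4797,-.2776,.2,-1.73)
snap('wrist','w11')
"
```

```text
[0.5016 0.2673 0.1306]
clock 11.72 d [ -7.17 -14.25  52.61] twist [ 0.384 -0.004 -0.006] q7 -0.74 yawnow 0.225 w 0.0384
clock 11.72 d [ -7.17 -14.25  52.61] twist [-1.187  0.002 -0.008] q7 -0.74 yawnow 0.225 w 0.0384
```

View pics/w11.png

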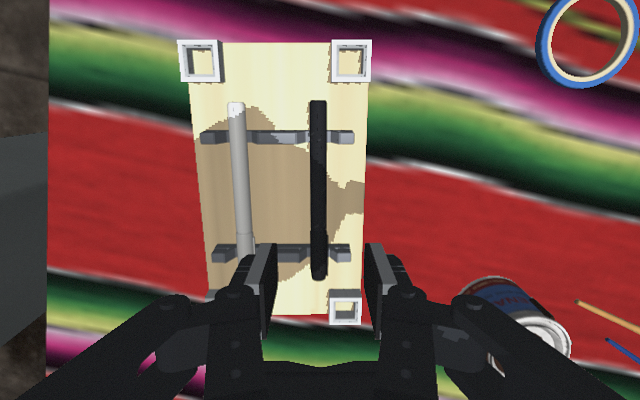

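```bash
python3 - <<'E'
from h import *
ci=json.load(open('w11.json'))
P=[cast(ci,u,v,.02) for u,v in((200,61),(351,61),(345.5,307.5))]
print(P,np.linalg.norm(P[0]-P[1]),np.linalg.norm(P[1]-P[2]),'c',(P[0]+P[2])/2,np.arctan2(*(P[1]-P[2])[1::-1])-np.pi,np.arctan2(*(P[1]-P[0])[1::-1]))
plan(.49,-.36,.24,-.16)
E
```

```text
[array([0.4063, 0.3403, 0.02  ]), array([0.5023, 0.3625, 0.02  ]), array([0.544 , 0.1819, 0.02  ])] 0.09849162555891229 0.1853105250708328 c [0.4751 0.2611 0.02  ] -1.3439426243652635 0.22645286354650979
clock 11.77 d [-11.2  -15.06  60.86] twist [ 0.385 -0.004 -0.007] q7 -0.74 yawnow 0.225 w 0.0384
```

Call:
{"name": "arm_command", "arguments": {"commands": [{"dx": -3, "dy": -0.5, "dz": 3, "twist": 0}, {"dx": -6, "dy": -1, "dz": 6, "twist": 0}, {"dx": -8, "dy": -2, "dz": 10, "twist": 0.05}, {"dx": -10, "dy": -3, "dz": 14, "twist": 0.1}, {"dx": -11, "dy": -4, "dz": 18, "twist": 0.15}, {"dx": -11, "dy": -5, "dz": 22, "twist": 0.2}, {"dx": -11, "dy": -6, "dz": 26, "twist": 0.25}, {"dx": -11, "dy": -7, "dz": 30, "twist": 0.3}, {"dx": -11, "dy": -8, "dz": 34, "twist": 0.35}, {"dx": -11, "dy": -9, "dz": 38, "twist": 0.385}, {"dx": -11, "dy": -10, "dz": 42, "twist": 0.385}, {"dx": -11, "dy": -11, "dz": 46, "twist": 0.385}], "grip": -0.2}}

```text
clock: 12.77
position: [0.496, -0.1986, 0.2384]
tool_rot: [2.272, 1.563, 0.54]
force: [1.4, -0.7, 0.8]
grip_width: 0.0511
```

```bash
python3 -c "
from h import *
print(sensors.observe()['position'])
plan(.49,-.36,.24,-.16)
"
```

```text
[ 0.496  -0.1986  0.2384]
clock 12.77 d [-0.23  1.99 16.02] twist [-0.001 -0.005 -0.006] q7 -0.07 yawnow -0.161 w 0.0511
```

Call:
{"name": "arm_command", "arguments": {"commands": [{"dx": 0, "dy": 0.5, "dz": 4, "twist": 0}, {"dx": 0, "dy": 1, "dz": 8, "twist": 0}, {"dx": 0, "dy": 1.5, "dz": 12, "twist": 0}, {"dx": 0, "dy": 2, "dz": 15, "twist": 0}, {"dx": 0, "dy": 2, "dz": 16, "twist": 0}, {"dx": 0, "dy": 2, "dz": 16, "twist": 0}, {"dx": 0, "dy": 2, "dz": 16, "twist": 0}]}}

```text
clock: 13.35
position: [0.4899, -0.3596, 0.2369]
tool_rot: [2.409, 1.563, 0.677]
force: [0.7, 0.6, 0.2]
grip_width: 0.0511
```

```bash
python3 -c "
from h import *
snap('wrist','w12')
print(sensors.observe()['position'])
"
```

```text
[ 0.4903 -0.3587  0.2372]
```

View pics/w12.png

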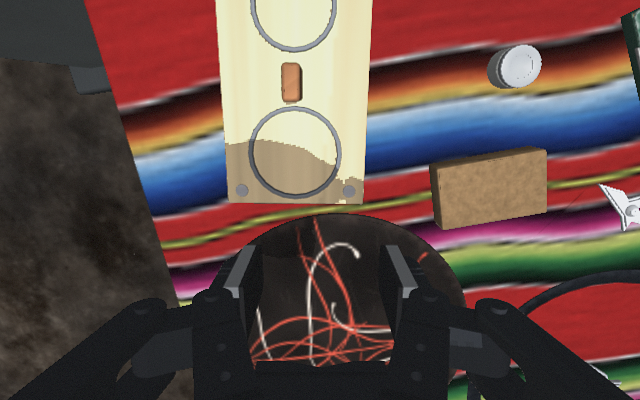

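```bash
python3 - <<'E'
from h import *
ci=json.load(open('w12.json')); print(ci['origin'])
W=lambda u,v,z:cast(ci,u,v,z)
a,b=W(229,202,.056),W(363,205,.056); c,d=W(217,0,.056),W(373,0,.056)
print(np.linalg.norm(a-b),'ang L',np.arctan2(*(a-c)[1::-1]),'R',np.arctan2(*(b-d)[1::-1]),'edge',np.arctan2(*(b-a)[1::-1])-np.pi/2)
th=(np.arctan2(*(a-c)[1::-1])+np.arctan2(*(b-d)[1::-1]))/2
ax=np.array([np.cos(th),np.sin(th),0])
print('c from edge',(a+b)/2-.108*ax)
r=W(295,152,.062);print('ring',r,r-.06*ax)
print('ring dia',np.linalg.norm(W(249,152,.062)-W(341,152,.062)))
h1,h2=W(242,190,.056),W(349,191,.056);print(np.linalg.norm(h1-h2),(h1+h2)/2-.095*ax)
print('gripL/R top',W(281,80,.1),W(301,80,.1),W(291,64,.1),W(291,98,.1))
plan(.4797,-.2776,.074,th+np.pi/2)
E
```

```text
[0.5018465538995247, -0.2884016670019091, 0.37033180208838706]
0.1262747858317719 ang L -1.7474536472872975 R -1.7435664823304788 edge -1.7562559947831087
c from edge [ 0.484  -0.2759  0.056 ]
ring [ 0.4734 -0.3332  0.062 ] [ 0.4839 -0.2741  0.062 ]
ring dia 0.08153395576285274
0.09974469264461147 [ 0.4834 -0.2761  0.056 ]
gripL/R top [ 0.4763 -0.2738  0.1   ] [ 0.4908 -0.2761  0.1   ] [ 0.4856 -0.2641  0.1   ] [ 0.4813 -0.2875  0.1   ]
clock 13.40 d [16.35 -2.43 -7.75] twist [ 0.015 -0.006 -0.005] q7 0.2 yawnow -0.16 w 0.0512
```

```bash
python3 - <<'E'
from h import *
plan(.482,-.276,.074,-.176)
E
```

```text
clock 13.40 d [16.36 -2.23 -7.94] twist [ 0.016 -0.006 -0.005] q7 0.2 yawnow -0.16 w 0.0512
```

Call:
{"name": "arm_command", "arguments": {"commands": [{"dx": 1, "dy": -1, "dz": -3.5, "twist": 0.016}, {"dx": 3, "dy": -2.2, "dz": -7, "twist": 0.016}, {"dx": 6, "dy": -2.2, "dz": -7.9, "twist": 0.016}, {"dx": 8, "dy": -2.2, "dz": -7.9, "twist": 0.016}, {"dx": 9, "dy": -2.2, "dz": -7.9, "twist": 0.016}, {"dx": 11, "dy": -2.2, "dz": -7.9, "twist": 0.016}, {"dx": 13.5, "dy": -2.2, "dz": -7.9, "twist": 0.016}, {"dx": 15.5, "dy": -2.2, "dz": -7.9, "twist": 0.016}, {"dx": 16.3, "dy": -2.2, "dz": -7.9, "twist": 0.016}, {"dx": 16.3, "dy": -2.2, "dz": -7.9, "twist": 0.016}, {"dx": 16.3, "dy": -2.2, "dz": -7.9, "twist": 0.016}]}}

```text
clock: 14.32
position: [0.4826, -0.2763, 0.0753]
tool_rot: [2.36, 1.563, 0.614]
force: [-0.1, 1.1, 1.3]
grip_width: 0.0515
```

```bash
python3 -c "
from h import *
snap('wrist','w13')
print(sensors.observe()['position'],sensors.observe()['force'])
plan(.482,-.276,.074,-.176)
"
```

```text
[ 0.4829 -0.2766  0.0758] [0.6756 0.1213 0.8576]
clock 14.37 d [ 0.18 -0.09 -0.04] twist [ 0.    -0.005 -0.007] q7 -0.04 yawnow -0.176 w 0.0512
```

View pics/w13.png

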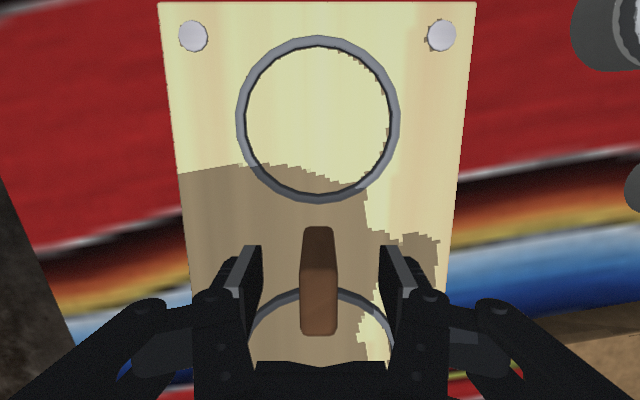

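Call:
{"name": "arm_command", "arguments": {"commands": [{"dx": 0.2, "dy": 0, "dz": 0, "twist": 0}, {"dx": 0.2, "dy": 0, "dz": 0, "twist": 0}, {"dx": 0.2, "dy": 0, "dz": 0, "twist": 0}, {"dx": 0.2, "dy": 0, "dz": 0, "twist": 0}, {"dx": 0.2, "dy": 0, "dz": 0, "twist": 0}, {"dx": 0.2, "dy": 0, "dz": 0, "twist": 0}, {"dx": 0.2, "dy": 0, "dz": 0, "twist": 0}], "grip": 1, "squeeze": 90}}

```text
clock: 14.95
position: [0.4832, -0.2768, 0.0746]
tool_rot: [2.141, 1.562, 0.394]
force: [-1.1, -0.4, 9.0]
grip_width: 0.0128
```

```bash
python3 -c "
from h import *
print(sensors.observe()['position'],sensors.observe()['force'])
snap('wrist','w14')
plan(.4735,.259,.16,.226)
"
```

```text
[ 0.4832 -0.2768  0.0746] [-1.1203 -0.4418  9.0364]
clock 15.00 d [ -8.36 -10.25 -52.63] twist [-0.402 -0.003 -0.008] q7 -0.04 yawnow -0.176 w 0.0131
```

View pics/w14.png

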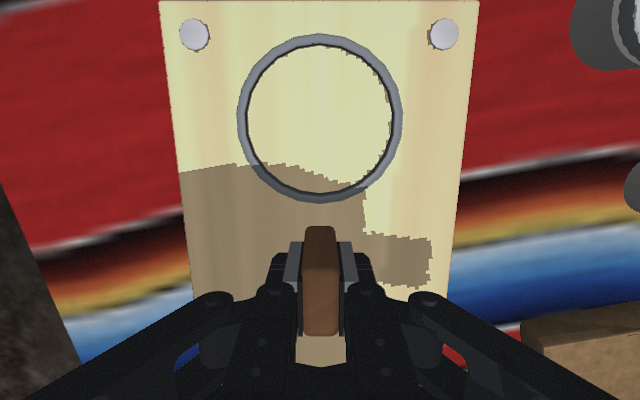

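```bash
python3 - <<'E'
from h import *
ci=json.load(open('w14.json'))
p=sensors.observe()['position']
W=lambda u,v,z:cast(ci,u,v,z)
h1,h2=W(194,34.5,.056),W(444.5,34,.056);m=(h1+h2)/2;r=W(319.5,119,.062)
print(np.linalg.norm(h1-h2),np.arctan2(*(h2-h1)[1::-1]))
th=np.arctan2(*(h2-h1)[1::-1])-np.pi/2;ax=np.array([np.cos(th),np.sin(th),0])
print('c',m+.095*ax,r+.06*ax, p)
Rt=rot(sensors.observe()['tool_rot']);
for c in(m+.095*ax,r+.06*ax): print('c in tool',Rt.T@(c-p), np.linalg.norm(m-r))
E
```

```text
0.1000004103002489 -0.17192567278090948
c [ 0.4844 -0.2767  0.056 ] [ 0.4846 -0.2744  0.062 ] [ 0.4832 -0.2768  0.0746]
c in tool [ 0.0186  0.001  -0.0002] 0.03325414046579777
c in tool [ 0.0126  0.0009 -0.0026] 0.03325414046579777
```

Call:
{"name": "arm_command", "arguments": {"commands": [{"dx": -1, "dy": 0, "dz": 0, "twist": 0}, {"dx": -3, "dy": 0, "dz": 0, "twist": 0}, {"dx": -6, "dy": 0, "dz": -0.5, "twist": 0}, {"dx": -8.5, "dy": -0.5, "dz": -2.5, "twist": -0.03}, {"dx": -10, "dy": -1.2, "dz": -6, "twist": -0.06}, {"dx": -10, "dy": -2, "dz": -10, "twist": -0.1}, {"dx": -10, "dy": -2.8, "dz": -14, "twist": -0.14}, {"dx": -10, "dy": -3.6, "dz": -18, "twist": -0.18}, {"dx": -10, "dy": -4.4, "dz": -22, "twist": -0.22}, {"dx": -10, "dy": -5.2, "dz": -26, "twist": -0.25}, {"dx": -10, "dy": -6, "dz": -30, "twist": -0.28}, {"dx": -10, "dy": -6.7, "dz": -33, "twist": -0.3}]}}

```text
clock: 16.0
position: [0.4736, 0.0627, 0.1766]
tool_rot: [1.859, 1.561, 0.416]
force: [0.9, 0.4, -3.6]
grip_width: 0.0129
```

```bash
python3 -c "
from h import *
print(sensors.observe()['position'],sensors.observe()['force'])
plan(.4738,.2583,.125,.226)
"
```

```text
[0.4736 0.0627 0.1766] [ 0.8536  0.3687 -3.6152]
clock 16.00 d [  5.24   2.46 -19.38] twist [-0.098 -0.002 -0.01 ] q7 -0.41 yawnow 0.128 w 0.0129
```

Call:
{"name": "arm_command", "arguments": {"commands": [{"dx": 0, "dy": 0.4, "dz": -3, "twist": -0.02}, {"dx": 0, "dy": 0.8, "dz": -6.5, "twist": -0.04}, {"dx": 0, "dy": 1.2, "dz": -10, "twist": -0.06}, {"dx": 0, "dy": 1.6, "dz": -13.5, "twist": -0.08}, {"dx": 0, "dy": 2.1, "dz": -16.5, "twist": -0.098}, {"dx": 0, "dy": 2.4, "dz": -18.5, "twist": -0.098}, {"dx": 1.5, "dy": 2.45, "dz": -19.4, "twist": -0.098}, {"dx": 3.5, "dy": 2.45, "dz": -19.4, "twist": -0.098}, {"dx": 5, "dy": 2.45, "dz": -19.4, "twist": -0.098}, {"dx": 5.2, "dy": 2.45, "dz": -19.4, "twist": -0.098}, {"dx": 5.2, "dy": 2.45, "dz": -19.4, "twist": -0.098}, {"dx": 5.2, "dy": 2.45, "dz": -19.4, "twist": -0.098}]}}

```text
clock: 17.0
position: [0.474, 0.2585, 0.1264]
tool_rot: [1.758, 1.56, 0.413]
force: [-0.3, 0.1, -2.9]
grip_width: 0.0131
```

```bash
python3 -c "
from h import *
print(sensors.observe()['position'],sensors.observe()['force'])
plan(.4738,.2583,.125,.226)
snap('wrist','w15');snap('scene','s15')
im=cv2.imread('pics/s15.png');cv2.imwrite('pics/s15c.png',cv2.resize(im[110:260,150:310],None,fx=5,fy=4,interpolation=cv2.INTER_CUBIC))
"
```

```text
[0.474  0.2585 0.1264] [-0.3409  0.0825 -2.8682]
clock 17.00 d [ 0.14 -0.02  0.02] twist [-0.001 -0.002 -0.011] q7 -0.76 yawnow 0.225 w 0.0131
```

View pics/w15.png

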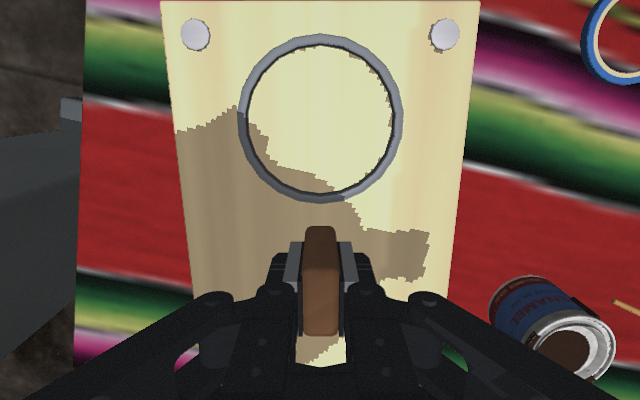

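View pics/s15c.png

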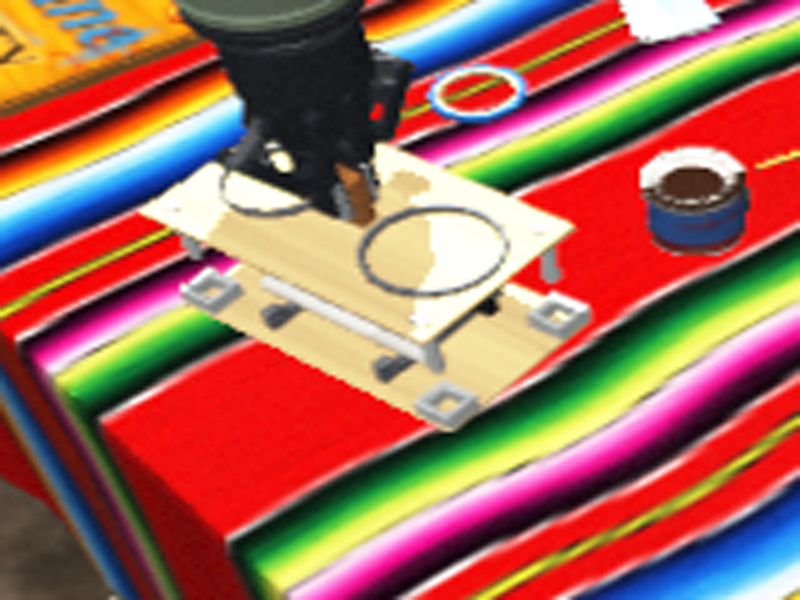

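```bash
python3 - <<'E'
from h import *
ci=json.load(open('s15.json'))
S=lambda u,v,z:cast(ci,150+u/5,110+v/4,z)
f=sensors.observe()['position'][2]-.0746
for a,b in (((551,278),(560,314)),((432,367),(446,402)),((196,255),(211,290))):
    A,B=S(*a,f),S(*b,.02);print(A,B,(A-B)[:2])
# predicted pixel offset if aligned
for t in((.5440,.1819),(.4473,.1576),(.4063,.3403)):
    print(proj(ci,[[*t,f],[*t,.02]]).ravel())
E
```

```text
[0.5439 0.1776 0.052 ] [0.5406 0.1705 0.02  ] [0.0034 0.0071]
[0.4447 0.1571 0.052 ] [0.4429 0.1498 0.02  ] [0.0018 0.0073]
[0.403  0.3389 0.052 ] [0.4002 0.3324 0.02  ] [0.0028 0.0065]
[259.3178 178.6747 260.594  185.7487]
[237.0665 201.1507 238.8658 208.0536]
[189.9267 172.9204 192.5645 180.0038]
```

```bash
python3 - <<'E'
from h import *
im=cv2.imread('pics/s15.png')
ci=json.load(open('s15.json'))
a=cv2.resize(im[160:220,180:275],None,fx=8,fy=8,interpolation=cv2.INTER_CUBIC)
cv2.imwrite('pics/s15d.png',a)
E
```

```text
(no output)
```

View pics/s15d.png

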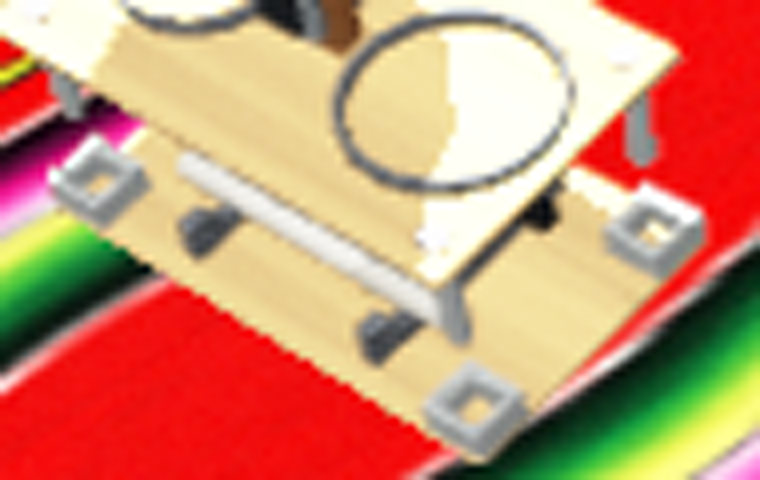

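Call:
{"name": "arm_command", "arguments": {"commands": [{"dx": 0.8, "dy": 0, "dz": 0.12, "twist": 0}, {"dx": 1.6, "dy": 0, "dz": 0.12, "twist": 0}, {"dx": 2.2, "dy": 0, "dz": 0.12, "twist": 0}, {"dx": 2.6, "dy": 0, "dz": 0.12, "twist": 0}, {"dx": 2.6, "dy": 0, "dz": 0.12, "twist": 0}, {"dx": 2.6, "dy": 0, "dz": 0.12, "twist": 0}]}}

```text
clock: 17.6
position: [0.4745, 0.2575, 0.1002]
tool_rot: [1.762, 1.56, 0.417]
force: [0.0, 0.6, -4.5]
grip_width: 0.0128
```

```bash
python3 -c "
from h import *
print(sensors.observe()['position'],sensors.observe()['force'])
snap('wrist','w16');snap('scene','s16')
im=cv2.imread('pics/s16.png');cv2.imwrite('pics/s16c.png',cv2.resize(im[160:220,180:275],None,fx=8,fy=8,interpolation=cv2.INTER_CUBIC))
"
```

```text
[0.4745 0.2575 0.1002] [ 0.0234  0.5816 -4.4501]
```

View pics/s16c.png

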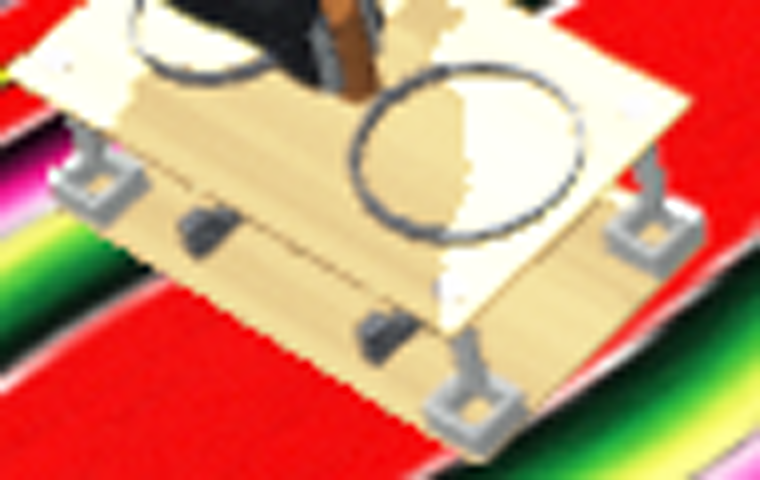

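Call:
{"name": "arm_command", "arguments": {"commands": [{"dx": 0.2, "dy": 0, "dz": 0.1, "twist": 0}, {"dx": 0.4, "dy": 0, "dz": 0.1, "twist": 0}, {"dx": 0.6, "dy": 0, "dz": 0.1, "twist": 0}, {"dx": 0.8, "dy": 0, "dz": 0.1, "twist": 0}, {"dx": 0.9, "dy": 0, "dz": 0.1, "twist": 0}, {"dx": 0.9, "dy": 0, "dz": 0.1, "twist": 0}]}}

```text
clock: 18.2
position: [0.475, 0.2567, 0.0914]
tool_rot: [1.768, 1.559, 0.422]
force: [-0.1, -0.7, -4.1]
grip_width: 0.0131
```

```bash
python3 -c "
from h import *
s=sensors.observe();print(s['position'],s['force'],s['moment'])
snap('scene','s17')
im=cv2.imread('pics/s17.png');cv2.imwrite('pics/s17c.png',cv2.resize(im[160:220,180:275],None,fx=8,fy=8,interpolation=cv2.INTER_CUBIC))
"
```

```text
[0.475  0.2567 0.0914] [-0.1414 -0.7415 -4.1488] [ 0.0129  0.0259 -0.0433]
```

View pics/s17c.png

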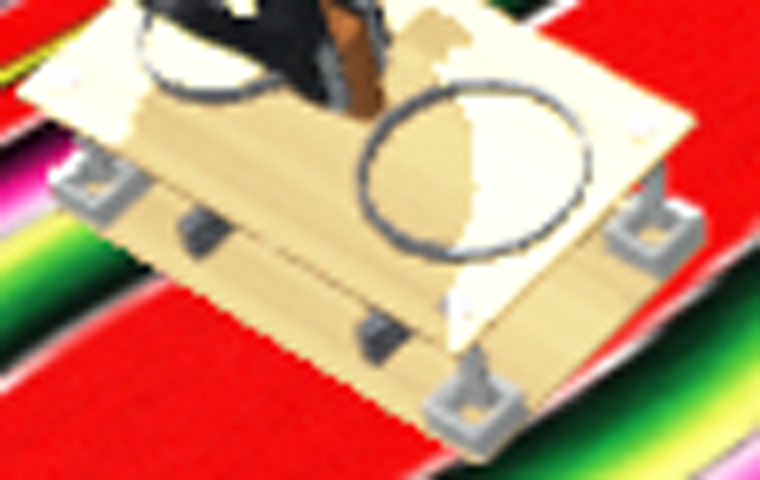

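Call:
{"name": "arm_command", "arguments": {"commands": [{"dx": 0.2, "dy": 0, "dz": 0, "twist": 0}, {"dx": 0.4, "dy": 0, "dz": 0, "twist": 0}, {"dx": 0.6, "dy": 0, "dz": 0, "twist": 0}, {"dx": 0.8, "dy": 0, "dz": 0, "twist": 0}, {"dx": 1.0, "dy": 0, "dz": 0, "twist": 0}, {"dx": 1.1, "dy": 0, "dz": 0, "twist": 0}, {"dx": 1.1, "dy": 0, "dz": 0, "twist": 0}]}}

```text
clock: 18.83
position: [0.4754, 0.2569, 0.0808]
tool_rot: [1.759, 1.559, 0.413]
force: [-0.9, -1.8, 5.1]
grip_width: 0.0132
```

```bash
python3 -c "
from h import *
s=sensors.observe();print(s['position'],s['force'],s['moment'])
snap('scene','s18')
im=cv2.imread('pics/s18.png');cv2.imwrite('pics/s18c.png',cv2.resize(im[160:220,180:275],None,fx=8,fy=8,interpolation=cv2.INTER_CUBIC))
"
```

```text
[0.4754 0.2569 0.0808] [-0.9007 -1.8387  5.1114] [-0.1298  0.6169 -0.0058]
```

View pics/s18c.png

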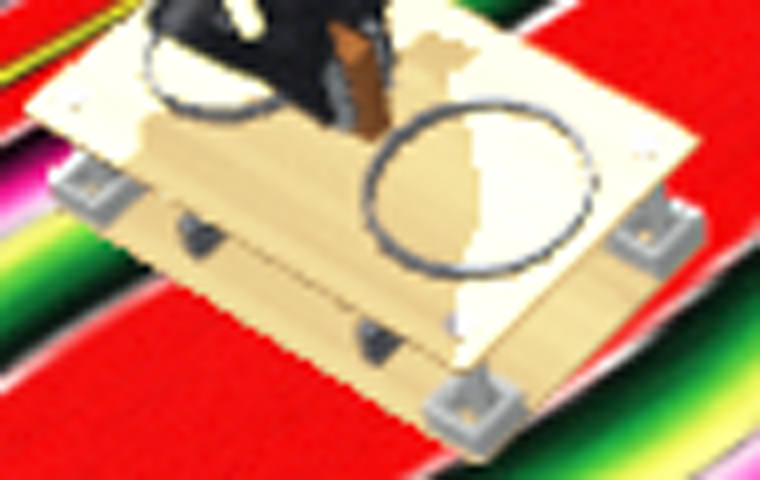

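Call:
{"name": "arm_command", "arguments": {"commands": [{"dx": 0, "dy": 0, "dz": 0, "twist": 0}, {"dx": 0, "dy": 0, "dz": 0, "twist": 0}, {"dx": 0, "dy": 0, "dz": 0, "twist": 0}, {"dx": 0, "dy": 0, "dz": 0, "twist": 0}, {"dx": 0, "dy": 0, "dz": 0, "twist": 0}, {"dx": -1.5, "dy": 0, "dz": 0, "twist": 0}, {"dx": -4, "dy": 0, "dz": 0, "twist": 0}, {"dx": -8, "dy": 0, "dz": 2, "twist": 0}, {"dx": -12, "dy": 0, "dz": 5, "twist": 0}, {"dx": -15, "dy": 0, "dz": 7.5, "twist": 0}, {"dx": -16, "dy": 0, "dz": 8, "twist": 0}, {"dx": -16, "dy": 0, "dz": 8, "twist": 0}], "grip": -0.2}}

```text
clock: 19.88
position: [0.4935, 0.1758, 0.2441]
tool_rot: [1.655, 1.554, 0.305]
force: [0.1, 0.4, 0.3]
grip_width: 0.0511
```

```bash
python3 -c "
from h import *
s=sensors.observe();print(s['position'],s['force'],s['moment'])
snap('wrist','w19')
"
```

```text
[0.4935 0.1758 0.2441] [0.0994 0.3855 0.3   ] [0.0135 0.0276 0.0417]
```

View pics/w19.png

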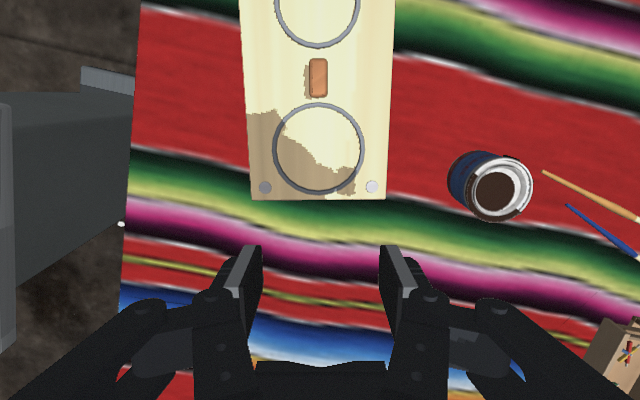

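```bash
python3 - <<'E'
from h import *
ci=json.load(open('w19.json')); W=lambda u,v,z:cast(ci,u,v,z)
print('tilt');plan(.6645,.194,.2,.226)
print('wide',W(318,148.5,.068),np.linalg.norm(W(273.5,148.5,.068)-W(362.5,148.5,.068)),'posts',(W(264.5,187,.062)+W(372,187,.062))/2)
print('brushes',W(543,171,.004),W(567,205,.004))
print('can top',W(500,186,.061),'dia',np.linalg.norm(W(467,186,.061)-W(534,186,.061)))
E
python3 - <<'E'
import cv2
im=cv2.imread('pics/w19.png');cv2.imwrite('pics/w19c.png',cv2.resize(im[130:240,430:590],None,fx=4,fy=4,interpolation=cv2.INTER_CUBIC))
E
```

```text
tilt
clock 19.93 d [ 4.47 17.08  2.15] twist [-0.003 -0.002 -0.015] q7 -0.49 yawnow 0.223 w 0.0509
wide [0.49   0.2008 0.068 ] 0.07899104856964143 posts [0.4985 0.1648 0.062 ]
brushes [0.7405 0.2213 0.004 ] [0.7831 0.1903 0.004 ]
can top [0.6658 0.2026 0.061 ] dia 0.06386842567404877
```

View pics/w19c.png

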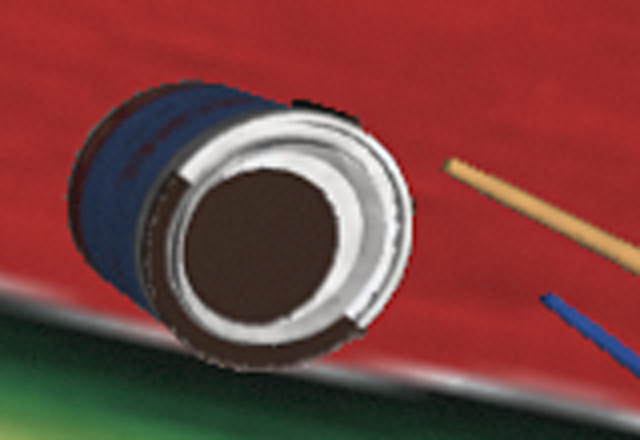

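```bash
python3 - <<'E'
from h import *
ci=json.load(open('w19.json'));print(cast(ci,498.5,190,.061))
plan(.664,.196,.11,.226)
E
```

```text
[0.6659 0.1986 0.061 ]
clock 19.93 d [13.47 16.94  1.96] twist [-0.003 -0.002 -0.015] q7 -0.49 yawnow 0.223 w 0.0509
```

Call:
{"name": "arm_command", "arguments": {"commands": [{"dx": 0, "dy": 3.5, "dz": 0.4, "twist": 0}, {"dx": 1, "dy": 7, "dz": 1, "twist": 0}, {"dx": 3, "dy": 10.5, "dz": 1.5, "twist": 0}, {"dx": 6, "dy": 14, "dz": 2, "twist": 0}, {"dx": 9, "dy": 16.5, "dz": 2, "twist": 0}, {"dx": 12, "dy": 16.9, "dz": 2, "twist": 0}, {"dx": 13.4, "dy": 16.9, "dz": 2, "twist": 0}, {"dx": 13.4, "dy": 16.9, "dz": 2, "twist": 0}, {"dx": 13.4, "dy": 16.9, "dz": 2, "twist": 0}], "grip": -1}}

```text
clock: 20.68
position: [0.6626, 0.1963, 0.1104]
tool_rot: [1.731, 1.557, 0.384]
force: [1.1, 0.1, 0.7]
grip_width: 0.0852
```

```bash
python3 -c "
from h import *
s=sensors.observe();print(s['position'])
plan(.6645,.196,.032,.226)
snap('wrist','w20')
"
```

```text
[0.6626 0.1963 0.1104]
clock 20.68 d [7.84 0.07 0.09] twist [-0.002 -0.002 -0.013] q7 -0.47 yawnow 0.224 w 0.0852
```

View pics/w20.png

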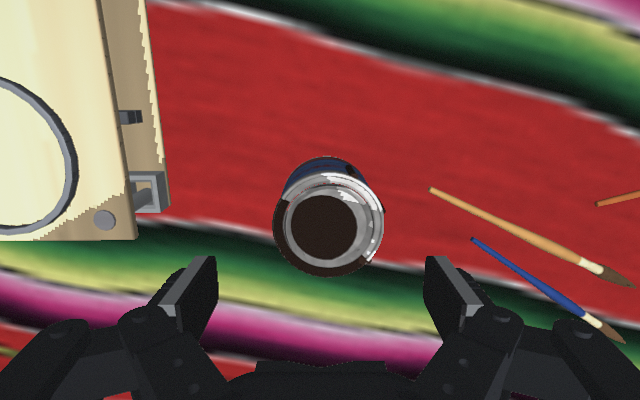

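```bash
python3 -c "
from h import *
ci=json.load(open('w20.json'));print(cast(ci,328,223,.061),np.linalg.norm(cast(ci,272,223,.061)-cast(ci,384,223,.061)),cast(ci,328,170,.061),cast(ci,328,277,.061))
plan(.6655,.196,.032,.226)
"
```

```text
[0.6679 0.2005 0.061 ] 0.062492939349663656 [0.661  0.2298 0.061 ] [0.6756 0.1677 0.061 ]
clock 20.73 d [7.99 0.08 0.1 ] twist [-0.002 -0.002 -0.016] q7 -0.47 yawnow 0.224 w 0.0853
```

```bash
python3 -c "
from h import *
s=sensors.observe();print(s['position'],rot(s['tool_rot']))
plan(.6662,.1975,.032,.226)
"
```

```text
[0.6634 0.1963 0.1119] [[ 0.0147  0.975   0.2217]
 [ 0.0056  0.2216 -0.9751]
 [-0.9999  0.0156 -0.0022]]
clock 20.73 d [ 7.99  0.18 -0.03] twist [-0.002 -0.002 -0.016] q7 -0.47 yawnow 0.224 w 0.0853
```

Call:
{"name": "arm_command", "arguments": {"commands": [{"dx": 1.5, "dy": 0.25, "dz": 0, "twist": 0}, {"dx": 3.5, "dy": 0.25, "dz": 0, "twist": 0}, {"dx": 5.5, "dy": 0.25, "dz": 0, "twist": 0}, {"dx": 7, "dy": 0.25, "dz": 0, "twist": 0}, {"dx": 7.8, "dy": 0.25, "dz": 0, "twist": 0}, {"dx": 8, "dy": 0.25, "dz": 0, "twist": 0}, {"dx": 8, "dy": 0.25, "dz": 0, "twist": 0}]}}

```text
clock: 21.32
position: [0.6671, 0.1975, 0.0323]
tool_rot: [1.714, 1.555, 0.367]
force: [-0.5, -0.4, 0.4]
grip_width: 0.0857
```

```bash
python3 -c "
from h import *
s=sensors.observe();print(s['position'],s['force'])
snap('wrist','w21')
"
```

```text
[0.6671 0.1975 0.0323] [-0.4614 -0.3532  0.4296]
```

View pics/w21.png

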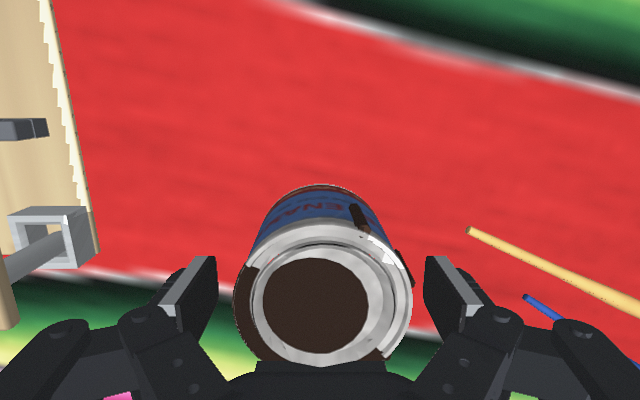

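Call:
{"name": "arm_command", "arguments": {"commands": [{"dx": 0, "dy": 0, "dz": 0, "twist": 0}, {"dx": 0, "dy": 0, "dz": 0, "twist": 0}, {"dx": 0, "dy": 0, "dz": 0, "twist": 0}, {"dx": 0, "dy": 0, "dz": 0, "twist": 0}, {"dx": 0, "dy": 0, "dz": 0, "twist": 0}, {"dx": 0, "dy": 0, "dz": 0, "twist": 0}], "grip": 1, "squeeze": 45}}

```text
clock: 21.87
position: [0.668, 0.1978, 0.0345]
tool_rot: [1.7, 1.552, 0.352]
force: [-2.9, -1.2, 10.3]
grip_width: 0.0623
```

```bash
python3 -c "
from h import *
s=sensors.observe();print(s['position'],s['force'])
snap('wrist','w22')
plan(.4885,.1995,.13,.226)
"
```

```text
[0.668  0.1978 0.0345] [-2.8527 -1.207  10.3365]
clock 21.92 d [ -9.86 -17.29  -4.16] twist [-0.003 -0.002 -0.018] q7 -0.5 yawnow 0.223 w 0.0624
```

View pics/w22.png

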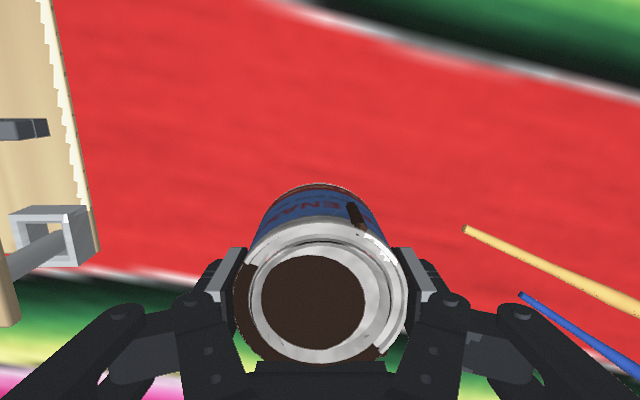

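```bash
python3 -c "
from h import *
ci=json.load(open('w22.json'))
ax=np.array([-.2217,.975,0])
a=cast(ci,320,184,0);b=cast(ci,321,225,.061);c=cast(ci,321,372,.061);print(a-.032*ax,b-.032*ax,c+.032*ax)
print(cast(ci,235,297,.061),cast(ci,409,297,.061))
"
```

```text
[0.6702 0.1954 0.    ] [0.6691 0.197  0.061 ] [0.668  0.2022 0.061 ]
[0.6389 0.1959 0.061 ] [0.6981 0.2086 0.061 ]
```

Call:
{"name": "arm_command", "arguments": {"commands": [{"dx": -1.5, "dy": 0, "dz": 0, "twist": 0}, {"dx": -4.5, "dy": 0, "dz": 0, "twist": 0}, {"dx": -8, "dy": 0, "dz": 0, "twist": 0}, {"dx": -10, "dy": -1.5, "dz": -0.5, "twist": 0}, {"dx": -10.2, "dy": -4.5, "dz": -1, "twist": 0}, {"dx": -10.2, "dy": -8, "dz": -2, "twist": 0}, {"dx": -10.2, "dy": -11.5, "dz": -3, "twist": 0}, {"dx": -10.2, "dy": -14.5, "dz": -4, "twist": 0}, {"dx": -10.2, "dy": -16.5, "dz": -4.2, "twist": 0}, {"dx": -10.2, "dy": -17.3, "dz": -4.2, "twist": 0}, {"dx": -10.2, "dy": -17.3, "dz": -4.2, "twist": 0}, {"dx": -10.2, "dy": -17.3, "dz": -4.2, "twist": 0}]}}

```text
clock: 22.92
position: [0.4893, 0.1998, 0.1343]
tool_rot: [1.683, 1.551, 0.335]
force: [0.0, -0.6, -1.8]
grip_width: 0.0622
```

```bash
python3 -c "
from h import *
s=sensors.observe();print(s['position'],s['force'])
snap('wrist','w23');snap('scene','s23')
im=cv2.imread('pics/s23.png');cv2.imwrite('pics/s23c.png',cv2.resize(im[120:220,170:310],None,fx=5,fy=5,interpolation=cv2.INTER_CUBIC))
plan(.4886,.1995,.0975,.226)
"
```

```text
[0.4893 0.1998 0.1343] [ 0.0195 -0.5875 -1.7626]
clock 23.02 d [ 3.62 -0.17  0.02] twist [-0.004 -0.003 -0.02 ] q7 -0.65 yawnow 0.222 w 0.0617
```

View pics/w23.png

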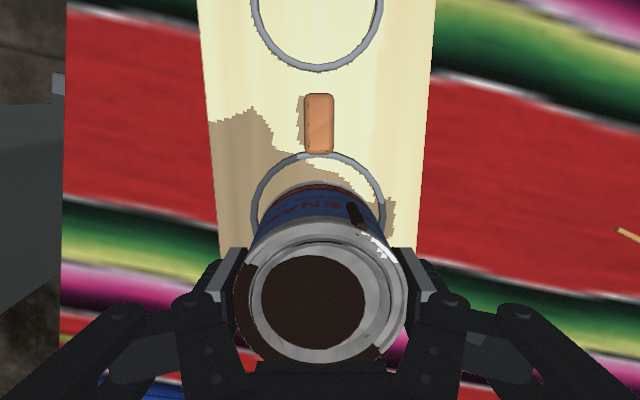

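View pics/s23c.png

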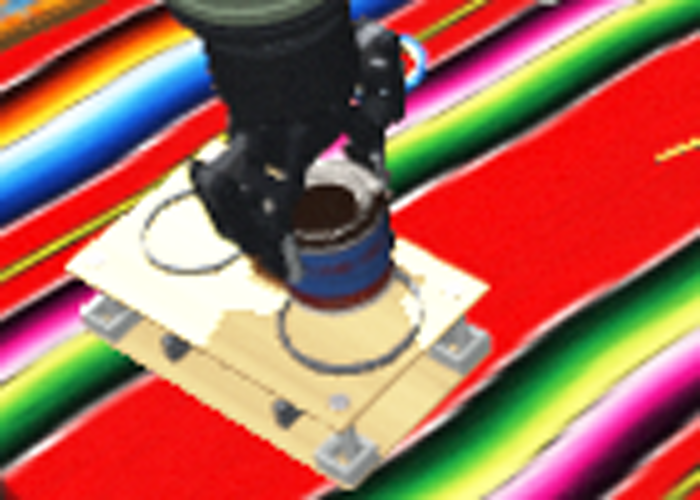

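Call:
{"name": "arm_command", "arguments": {"commands": [{"dx": 1, "dy": -0.1, "dz": 0, "twist": 0}, {"dx": 2, "dy": -0.15, "dz": 0, "twist": 0}, {"dx": 2.8, "dy": -0.17, "dz": 0, "twist": 0}, {"dx": 3.3, "dy": -0.17, "dz": 0, "twist": 0}, {"dx": 3.6, "dy": -0.17, "dz": 0, "twist": 0}, {"dx": 3.7, "dy": -0.17, "dz": 0, "twist": 0}, {"dx": 3.7, "dy": -0.17, "dz": 0, "twist": 0}]}}

```text
clock: 23.6
position: [0.4883, 0.1997, 0.0965]
tool_rot: [1.695, 1.552, 0.347]
force: [0.1, 0.1, -3.1]
grip_width: 0.0622
```

```bash
python3 -c "
from h import *
s=sensors.observe();print(s['position'],s['force'])
snap('wrist','w24');snap('scene','s24')
im=cv2.imread('pics/s24.png');cv2.imwrite('pics/s24c.png',cv2.resize(im[120:220,170:310],None,fx=5,fy=5,interpolation=cv2.INTER_CUBIC))
"
```

```text
[0.4883 0.1997 0.0965] [ 0.0832  0.0963 -3.052 ]
```

View pics/s24c.png

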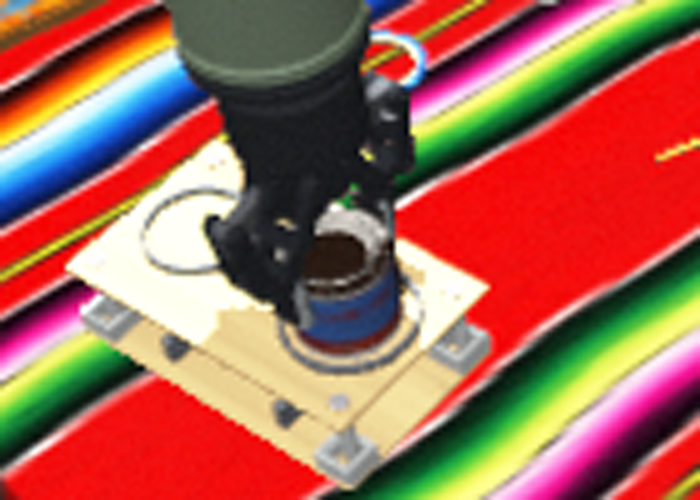

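View pics/w24.png

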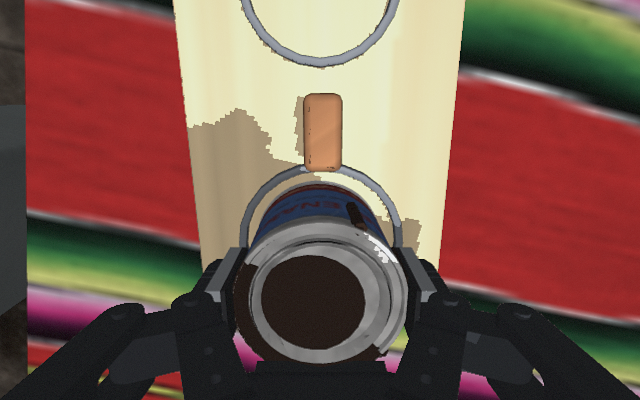

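```bash
python3 -c "
from h import *
ci=json.load(open('w24.json'))
ax=np.array([-.2217,.975,0])
for zb in (.062,.064):
  print('can',cast(ci,320,184,zb)-.032*ax)
print('ring outer',cast(ci,320,164,.068)-.040*ax, 'inner', cast(ci,320,172,.068)-.038*ax)
print(cast(ci,239,235,.068),cast(ci,402,235,.068))
"
```

```text
can [0.4906 0.1973 0.062 ]
can [0.4904 0.1978 0.064 ]
ring outer [0.4898 0.2005 0.068 ] inner [0.4902 0.1987 0.068 ]
[0.4496 0.1958 0.068 ] [0.529  0.2132 0.068 ]
```

Call:
{"name": "arm_command", "arguments": {"commands": [{"dx": 0.1, "dy": 0, "dz": 0, "twist": 0}, {"dx": 0.2, "dy": 0, "dz": 0, "twist": 0}, {"dx": 0.2, "dy": 0, "dz": 0, "twist": 0}, {"dx": 0.2, "dy": 0, "dz": 0, "twist": 0}]}}

```text
clock: 24.03
position: [0.4889, 0.1999, 0.096]
tool_rot: [1.664, 1.55, 0.316]
force: [-9.6, -4.9, 33.6]
grip_width: 0.062
```

```bash
python3 -c "
from h import *
s=sensors.observe();print(s['position'],s['force'])
"
```

```text
[0.4889 0.1999 0.096 ] [-9.6018 -4.8725 33.5694]
```

Call:
{"name": "arm_command", "arguments": {"commands": [{"dx": -0.1, "dy": 0, "dz": 0, "twist": 0}, {"dx": -0.1, "dy": 0, "dz": 0, "twist": 0}]}}

```text
clock: 24.2
position: [0.4892, 0.2, 0.0974]
tool_rot: [1.664, 1.549, 0.316]
force: [-0.2, -0.2, -2.7]
grip_width: 0.0622
```

Call:
{"name": "arm_command", "arguments": {"commands": [{"dx": 0, "dy": 0, "dz": 0, "twist": 0}, {"dx": 0, "dy": 0, "dz": 0, "twist": 0}, {"dx": 0, "dy": 0, "dz": 0, "twist": 0}, {"dx": 0, "dy": 0, "dz": 0, "twist": 0}, {"dx": 0, "dy": 0, "dz": 0, "twist": 0}, {"dx": -1, "dy": 0, "dz": 0, "twist": 0}, {"dx": -3.5, "dy": 0, "dz": 0, "twist": 0}, {"dx": -7, "dy": 0, "dz": 0, "twist": 0}, {"dx": -10, "dy": 0, "dz": 0, "twist": 0}, {"dx": -12, "dy": 0, "dz": 2, "twist": 0}, {"dx": -12, "dy": 0, "dz": 4, "twist": 0}, {"dx": -12, "dy": 0, "dz": 4, "twist": 0}], "grip": -1}}

```text
clock: 25.2
position: [0.4968, 0.1568, 0.219]
tool_rot: [1.583, 1.547, 0.231]
force: [0.5, -1.2, -0.7]
grip_width: 0.0856
```

```bash
python3 -c "
from h import *
s=sensors.observe();print(s['position'],s['force'])
snap('wrist','w25');plan(.6605,-.28,.22,0)
"
```

```text
[0.4968 0.1568 0.219 ] [ 0.5171 -1.1657 -0.6602]
clock 25.25 d [-0.08  6.5  46.36] twist [ 0.22  -0.004 -0.023] q7 -0.48 yawnow 0.22 w 0.0852
```

View pics/w25.png

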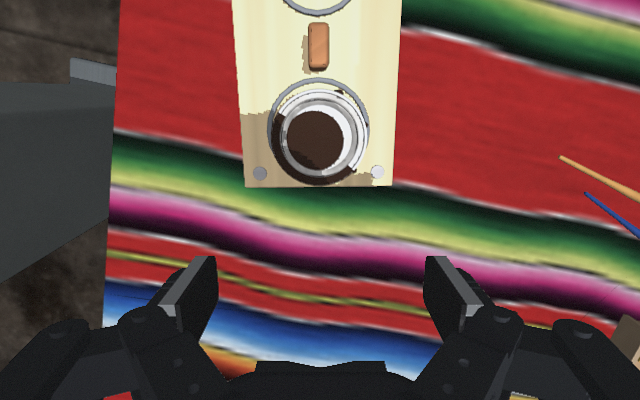

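```bash
python3 -c "
from h import *
ci=imaging.camera_info('top')
for n,u,v,z in(('jar',531,164,.044),('A',505,94,.03),('B',610,143,.03)): print(n,cast(ci,200+u/3,130+v/3,z))
plan(.61,-.27,.22,-.6)
"
```

```text
jar [ 0.6603 -0.1956  0.044 ]
A [ 0.7506 -0.1697  0.03  ]
B [ 0.6873 -0.2941  0.03  ]
clock 25.25 d [-0.18  1.79 44.29] twist [ 0.82  -0.01  -0.021] q7 -0.48 yawnow 0.22 w 0.0852
```

Call:
{"name": "arm_command", "arguments": {"commands": [{"dx": 0, "dy": 0, "dz": 3.5, "twist": 0.05}, {"dx": 0, "dy": 0.2, "dz": 7.5, "twist": 0.12}, {"dx": 0, "dy": 0.4, "dz": 11.5, "twist": 0.2}, {"dx": 0, "dy": 0.6, "dz": 15.5, "twist": 0.28}, {"dx": 0, "dy": 0.8, "dz": 19.5, "twist": 0.36}, {"dx": 0, "dy": 1, "dz": 23.5, "twist": 0.44}, {"dx": 0, "dy": 1.2, "dz": 27.5, "twist": 0.52}, {"dx": 0, "dy": 1.4, "dz": 31.5, "twist": 0.6}, {"dx": 0, "dy": 1.6, "dz": 35.5, "twist": 0.68}, {"dx": 0, "dy": 1.7, "dz": 39.5, "twist": 0.76}, {"dx": 0, "dy": 1.8, "dz": 42.5, "twist": 0.82}, {"dx": 0, "dy": 1.8, "dz": 44, "twist": 0.82}]}}

```text
clock: 26.25
position: [0.6096, -0.2707, 0.2179]
tool_rot: [2.429, 1.549, 0.251]
force: [0.5, 0.2, -0.1]
grip_width: 0.0853
```

Call:
{"name": "arm_command", "arguments": {"commands": [{"dx": 0, "dy": 0, "dz": 0.5, "twist": 0}, {"dx": 0, "dy": 0, "dz": 0.5, "twist": 0}, {"dx": 0, "dy": 0, "dz": 0.5, "twist": 0}]}}

```text
clock: 26.5
position: [0.6066, -0.2734, 0.2177]
tool_rot: [2.477, 1.549, 0.3]
force: [-0.4, 0.2, -0.5]
grip_width: 0.085
```

```bash
python3 -c "
from h import *
s=sensors.observe();print(s['position'],s['force'])
snap('wrist','w26');plan(.6605,-.1957,.11,-.6)
snap('top','t26')
im=cv2.imread('pics/t26.png');cv2.imwrite('pics/t26c.png',cv2.resize(im[130:280,200:460],None,fx=3,fy=3,interpolation=cv2.INTER_CUBIC))
"
```

```text
[ 0.6066 -0.2734  0.2177] [-0.4444  0.2112 -0.5386]
clock 26.55 d [10.95 -0.14 -9.22] twist [-0.006 -0.017 -0.014] q7 -0.4 yawnow -0.606 w 0.0851
```

View pics/w26.png

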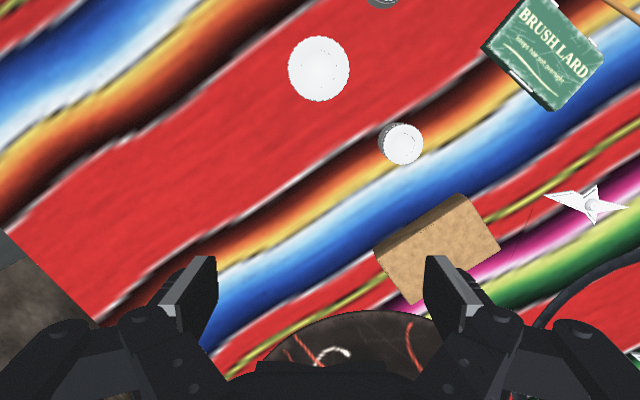

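View pics/t26c.png

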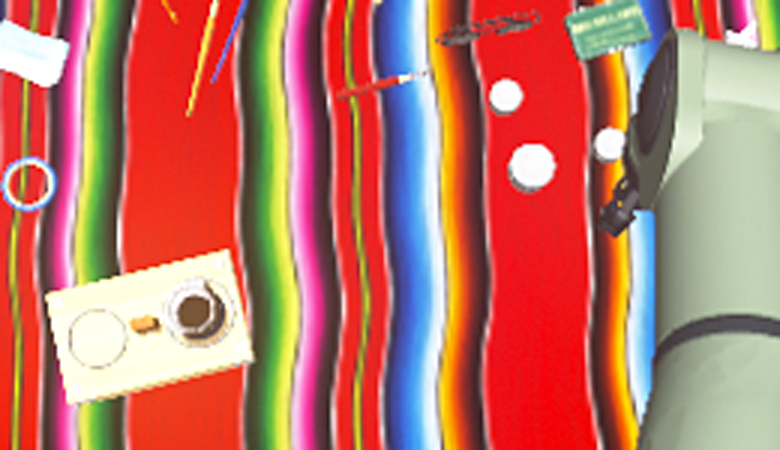

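```bash
python3 -c "
from h import *
ci=json.load(open('w26.json'));print(cast(ci,318.5,69,.044),np.linalg.norm(cast(ci,288,69,.044)-cast(ci,349.5,69,.044)))
plan(.6605,-.1957,.09,-.6)
plan(.6605,-.1957,.022,-.6)
"
```

```text
[ 0.662  -0.1962  0.044 ] 0.051105698732718606
clock 26.60 d [12.96 -0.18 -9.18] twist [-0.005 -0.017 -0.014] q7 -0.4 yawnow -0.605 w 0.0854
clock 26.60 d [19.76 -0.27 -9.06] twist [-0.005 -0.017 -0.014] q7 -0.4 yawnow -0.605 w 0.0854
```

Call:
{"name": "arm_command", "arguments": {"commands": [{"dx": 1, "dy": 0, "dz": -3, "twist": 0}, {"dx": 3, "dy": -0.1, "dz": -6, "twist": 0}, {"dx": 6, "dy": -0.2, "dz": -8.5, "twist": 0}, {"dx": 9, "dy": -0.2, "dz": -9.2, "twist": 0}, {"dx": 11, "dy": -0.2, "dz": -9.2, "twist": 0}, {"dx": 12, "dy": -0.2, "dz": -9.2, "twist": 0}, {"dx": 12, "dy": -0.2, "dz": -9.2, "twist": 0}]}}

```text
clock: 27.18
position: [0.6592, -0.1942, 0.0977]
tool_rot: [2.548, 1.551, 0.373]
force: [-0.6, -0.3, -0.1]
grip_width: 0.0855
```

```bash
python3 -c "
from h import *
s=sensors.observe();print(s['position'],s['force'])
snap('wrist','w27');plan(.6605,-.1957,.022,-.6)
"
```

```text
[ 0.6592 -0.1942  0.0977] [-0.6171 -0.2784 -0.0747]
clock 27.23 d [ 7.76 -0.02  0.17] twist [-0.005 -0.017 -0.013] q7 -0.57 yawnow -0.605 w 0.0852
```

View pics/w27.png

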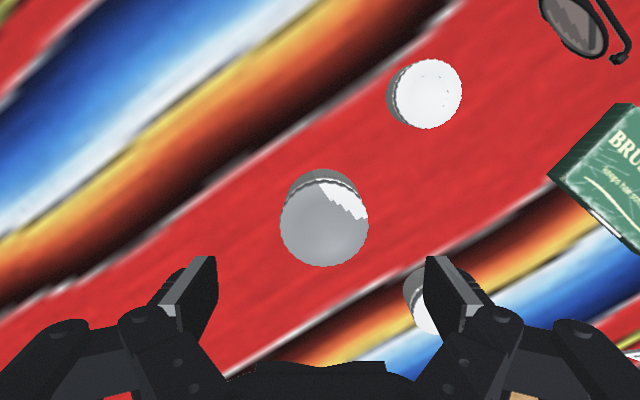

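Call:
{"name": "arm_command", "arguments": {"commands": [{"dx": 2, "dy": 0, "dz": 0.1, "twist": 0}, {"dx": 4, "dy": 0, "dz": 0.15, "twist": 0}, {"dx": 6, "dy": 0, "dz": 0.15, "twist": 0}, {"dx": 7.2, "dy": 0, "dz": 0.15, "twist": 0}, {"dx": 7.7, "dy": 0, "dz": 0.15, "twist": 0}, {"dx": 7.7, "dy": 0, "dz": 0.15, "twist": 0}, {"dx": 7.7, "dy": 0, "dz": 0.15, "twist": 0}]}}

```text
clock: 27.82
position: [0.6613, -0.1959, 0.0239]
tool_rot: [2.453, 1.548, 0.277]
force: [-0.2, -0.1, -0.2]
grip_width: 0.0851
```

Call:
{"name": "arm_command", "arguments": {"commands": [{"dx": 0, "dy": 0, "dz": 0, "twist": 0}, {"dx": 0, "dy": 0, "dz": 0, "twist": 0}, {"dx": 0, "dy": 0, "dz": 0, "twist": 0}, {"dx": 0, "dy": 0, "dz": 0, "twist": 0}, {"dx": 0, "dy": 0, "dz": 0, "twist": 0}, {"dx": 0, "dy": 0, "dz": 0, "twist": 0}, {"dx": 0, "dy": 0, "dz": 0, "twist": 0}], "grip": 1, "squeeze": 40}}

```text
clock: 28.4
position: [0.6618, -0.1961, 0.0252]
tool_rot: [2.421, 1.547, 0.245]
force: [-2.6, 0.4, 9.9]
grip_width: 0.0512
```

```bash
python3 -c "
from h import *
s=sensors.observe();print(s['position'],s['force'])
snap('wrist','w28');plan(.4618,.316,.14,.226)
"
```

```text
[ 0.6618 -0.1961  0.0252] [-2.5779  0.4184  9.9348]
clock 28.45 d [-11.65 -45.4  -30.94] twist [-0.831 -0.01  -0.022] q7 -0.59 yawnow -0.605 w 0.0512
```

View pics/w28.png

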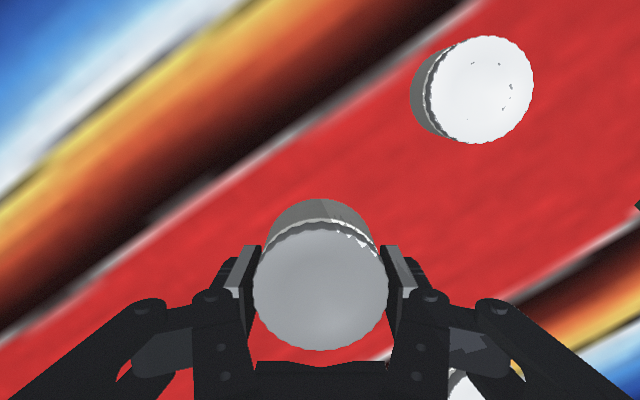

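Call:
{"name": "arm_command", "arguments": {"commands": [{"dx": -2, "dy": 0, "dz": 0, "twist": 0}, {"dx": -6, "dy": 0, "dz": 0, "twist": 0}, {"dx": -10, "dy": 0, "dz": 0, "twist": 0}, {"dx": -13, "dy": -2, "dz": -1.3, "twist": -0.05}, {"dx": -15.5, "dy": -5, "dz": -3.4, "twist": -0.12}, {"dx": -16.5, "dy": -8.2, "dz": -5.6, "twist": -0.2}, {"dx": -16.5, "dy": -11.5, "dz": -7.8, "twist": -0.28}, {"dx": -16.5, "dy": -14.8, "dz": -10, "twist": -0.36}, {"dx": -16.5, "dy": -18, "dz": -12.2, "twist": -0.44}, {"dx": -16.5, "dy": -21.2, "dz": -14.4, "twist": -0.52}, {"dx": -16.5, "dy": -24.4, "dz": -16.6, "twist": -0.6}, {"dx": -16.5, "dy": -27, "dz": -18.4, "twist": -0.66}]}}

```text
clock: 29.45
position: [0.5394, 0.1105, 0.1898]
tool_rot: [1.765, 1.546, 0.254]
force: [0.6, 0.3, -1.0]
grip_width: 0.0513
```

```bash
python3 -c "
from h import *
s=sensors.observe();print(s['position'],s['force'])
plan(.4618,.316,.19,.226)
"
```

```text
[0.5394 0.1105 0.1898] [ 0.6342  0.2964 -1.0147]
clock 29.45 d [ -0.08  -6.5  -20.99] twist [-0.165 -0.003 -0.025] q7 -0.52 yawnow 0.061 w 0.0513
```

Call:
{"name": "arm_command", "arguments": {"commands": [{"dx": 0, "dy": -1.1, "dz": -3.6, "twist": -0.04}, {"dx": 0, "dy": -2.2, "dz": -7.2, "twist": -0.08}, {"dx": 0, "dy": -3.3, "dz": -11, "twist": -0.12}, {"dx": 0, "dy": -4.4, "dz": -14.5, "twist": -0.165}, {"dx": 0, "dy": -5.5, "dz": -18, "twist": -0.165}, {"dx": 0, "dy": -6.2, "dz": -20, "twist": -0.165}, {"dx": 0, "dy": -6.5, "dz": -21, "twist": -0.165}, {"dx": 2, "dy": -6.6, "dz": -21, "twist": -0.165}, {"dx": 5, "dy": -6.6, "dz": -21, "twist": -0.165}, {"dx": 6.5, "dy": -6.6, "dz": -21, "twist": -0.165}, {"dx": 6.5, "dy": -6.6, "dz": -21, "twist": -0.165}, {"dx": 6.5, "dy": -6.6, "dz": -21, "twist": -0.165}]}}

```text
clock: 30.45
position: [0.4625, 0.3159, 0.1243]
tool_rot: [1.577, 1.547, 0.231]
force: [-0.4, 0.5, 0.2]
grip_width: 0.0512
```

```bash
python3 -c "
from h import *
s=sensors.observe();print(s['position'],s['force'])
plan(.4618,.316,.0872,.226)
snap('wrist','w29');snap('scene','s29')
im=cv2.imread('pics/s29.png');cv2.imwrite('pics/s29c.png',cv2.resize(im[120:220,160:300],None,fx=5,fy=5,interpolation=cv2.INTER_CUBIC))
"
```

```text
[0.4625 0.3159 0.1243] [-0.4087  0.5016  0.2356]
clock 30.45 d [ 3.71 -0.15 -0.02] twist [-0.001 -0.    -0.024] q7 -0.86 yawnow 0.225 w 0.0512
```

View pics/w29.png

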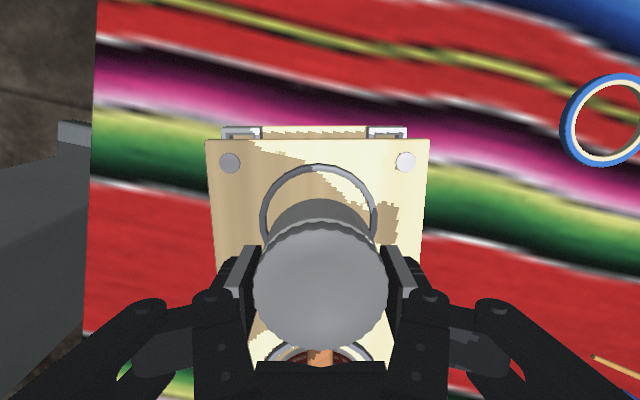

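View pics/s29c.png

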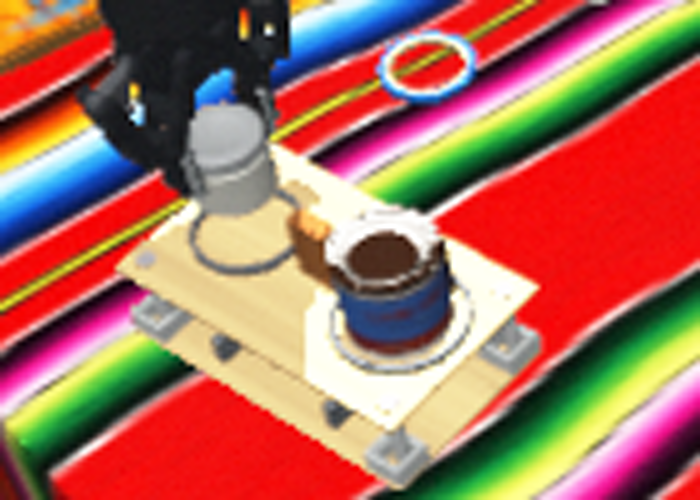

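```bash
python3 -c "
from h import *
ci=json.load(open('w29.json'))
ax=np.array([-.2243,.9745,0]);z0=.1243-.0252
print('ring',cast(ci,318.5,164,.068)-.033*ax,cast(ci,260,212,.068),cast(ci,377,212,.068))
p=(cast(ci,230,162,.062)+cast(ci,405.5,161,.062))/2;print('posts->ring',p-.035*ax)
print('jar bottom',cast(ci,319,198,z0)-.0265*ax)
"
```

```text
ring [0.4635 0.318  0.068 ] [0.4297 0.3158 0.068 ] [0.4952 0.3303 0.068 ]
posts->ring [0.4639 0.3163 0.062 ]
jar bottom [0.464  0.3144 0.0991]
```

Call:
{"name": "arm_command", "arguments": {"commands": [{"dx": 1, "dy": -0.05, "dz": -0.1, "twist": 0}, {"dx": 2, "dy": -0.07, "dz": -0.15, "twist": 0}, {"dx": 2.8, "dy": -0.09, "dz": -0.15, "twist": 0}, {"dx": 3.3, "dy": -0.1, "dz": -0.15, "twist": 0}, {"dx": 3.6, "dy": -0.1, "dz": -0.15, "twist": 0}, {"dx": 3.7, "dy": -0.1, "dz": -0.15, "twist": 0}, {"dx": 3.7, "dy": -0.1, "dz": -0.15, "twist": 0}]}}

```text
clock: 31.13
position: [0.4625, 0.3181, 0.0882]
tool_rot: [1.613, 1.545, 0.267]
force: [-1.1, 0.2, -0.5]
grip_width: 0.0506
```

```bash
python3 -c "
from h import *
s=sensors.observe();print(s['position'],s['force'])
snap('wrist','w30');snap('scene','s30')
im=cv2.imread('pics/s30.png');cv2.imwrite('pics/s30c.png',cv2.resize(im[120:220,160:300],None,fx=5,fy=5,interpolation=cv2.INTER_CUBIC))
"
```

```text
[0.4625 0.3181 0.0882] [-1.0636  0.2281 -0.5187]
```

View pics/w30.png

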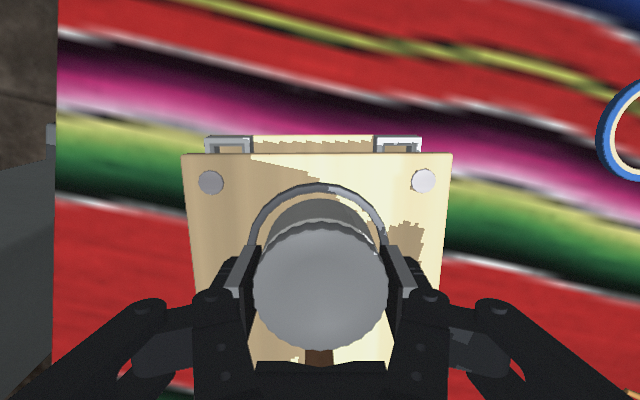

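View pics/s30c.png

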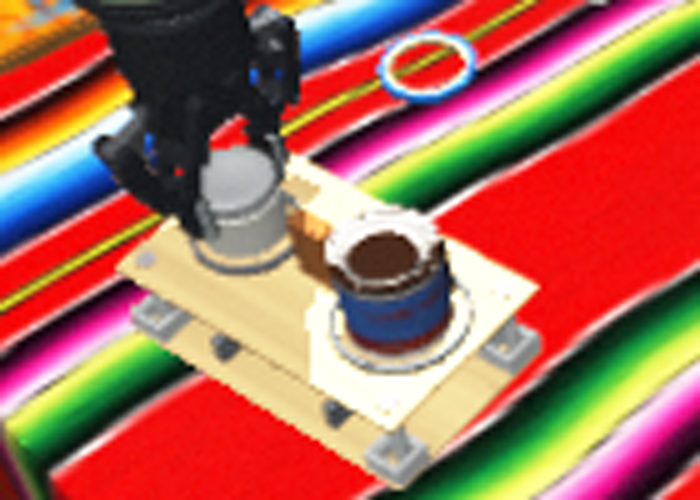

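Call:
{"name": "arm_command", "arguments": {"commands": [{"dx": 0.1, "dy": 0, "dz": 0, "twist": 0}, {"dx": 0.1, "dy": 0, "dz": 0, "twist": 0}, {"dx": 0.1, "dy": 0, "dz": 0, "twist": 0}]}}

```text
clock: 31.48
position: [0.4628, 0.3182, 0.0878]
tool_rot: [1.621, 1.544, 0.275]
force: [-1.2, -0.3, -0.7]
grip_width: 0.0511
```

Call:
{"name": "arm_command", "arguments": {"commands": [{"dx": 0, "dy": 0, "dz": 0, "twist": 0}, {"dx": 0, "dy": 0, "dz": 0, "twist": 0}, {"dx": 0, "dy": 0, "dz": 0, "twist": 0}, {"dx": 0, "dy": 0, "dz": 0, "twist": 0}, {"dx": 0, "dy": 0, "dz": 0, "twist": 0}, {"dx": -1, "dy": 0, "dz": 0, "twist": 0}, {"dx": -3, "dy": 0, "dz": 0, "twist": 0}, {"dx": -6, "dy": 0, "dz": 0, "twist": 0}, {"dx": -10, "dy": 0, "dz": 0, "twist": 0}, {"dx": -13, "dy": 0, "dz": 3, "twist": 0}, {"dx": -15, "dy": 0, "dz": 7, "twist": 0}, {"dx": -15, "dy": 0, "dz": 9, "twist": 0}], "grip": -1}}

```text
clock: 32.48
position: [0.4805, 0.2275, 0.2419]
tool_rot: [1.61, 1.539, 0.264]
force: [1.6, -0.8, -0.6]
grip_width: 0.0851
```

Call:
{"name": "arm_command", "arguments": {"commands": [{"dx": 0, "dy": 0, "dz": 3, "twist": 0}, {"dx": 0, "dy": 0, "dz": 6, "twist": 0}, {"dx": 0, "dy": 0, "dz": 8, "twist": 0}, {"dx": 0, "dy": 0, "dz": 8, "twist": 0}, {"dx": 0, "dy": 0, "dz": 8, "twist": 0}]}}

```text
clock: 32.9
position: [0.4984, 0.1487, 0.2425]
tool_rot: [1.607, 1.539, 0.259]
force: [-0.9, -0.0, -0.5]
grip_width: 0.0852
```

```bash
python3 -c "
from h import *
s=sensors.observe();print(s['position'],s['force'],s['clock'])
snap('wrist','w31');snap('scene','s31')
im=cv2.imread('pics/s31.png');cv2.imwrite('pics/s31c.png',cv2.resize(im[120:220,160:300],None,fx=5,fy=5,interpolation=cv2.INTER_CUBIC))
"
```

```text
[0.4984 0.1487 0.2425] [-0.8933 -0.0288 -0.5366] 32.9
```

View pics/w31.png

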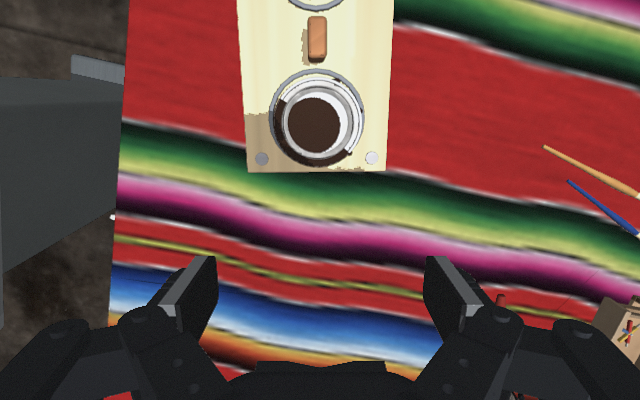

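View pics/s31c.png

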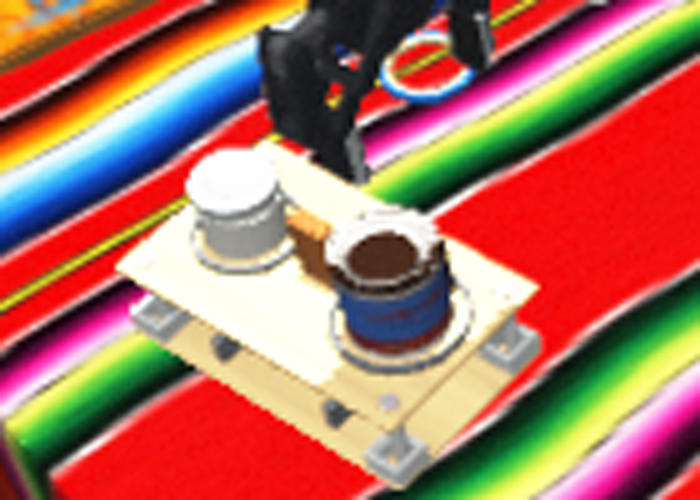

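Call:
{"name": "arm_command", "arguments": {"commands": [{"dx": 0, "dy": 0, "dz": 4, "twist": 0}, {"dx": 0, "dy": 0, "dz": 8, "twist": 0}, {"dx": 0, "dy": 0, "dz": 12, "twist": 0}, {"dx": 0, "dy": 0, "dz": 16, "twist": 0}, {"dx": 0, "dy": 0, "dz": 20, "twist": 0}, {"dx": 0, "dy": 0, "dz": 24, "twist": 0}, {"dx": 0, "dy": 0, "dz": 24, "twist": 0}, {"dx": 0, "dy": 0, "dz": 24, "twist": 0}]}}

```text
clock: 33.67
position: [0.5519, -0.0843, 0.2416]
tool_rot: [1.638, 1.539, 0.29]
force: [0.6, 0.8, 0.9]
grip_width: 0.0853
```

```bash
python3 -c "
from h import *
snap('top','t32');snap('scene','s32')
im=cv2.imread('pics/t32.png');cv2.imwrite('pics/t32c.png',cv2.resize(im[130:280,200:460],None,fx=3,fy=3,interpolation=cv2.INTER_CUBIC))
im=cv2.imread('pics/s32.png');cv2.imwrite('pics/s32c.png',cv2.resize(im[130:220,170:290],None,fx=6,fy=6,interpolation=cv2.INTER_CUBIC))
ci=imaging.camera_info('top');
"
```

```text
(no output)
```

View pics/t32c.png

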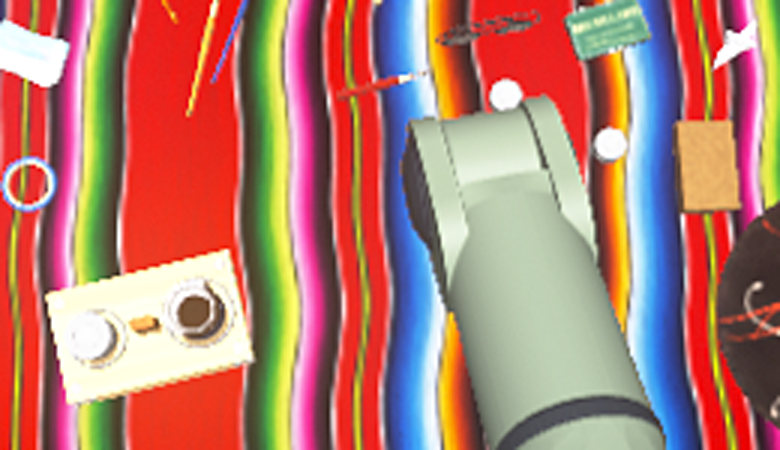

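View pics/s32c.png

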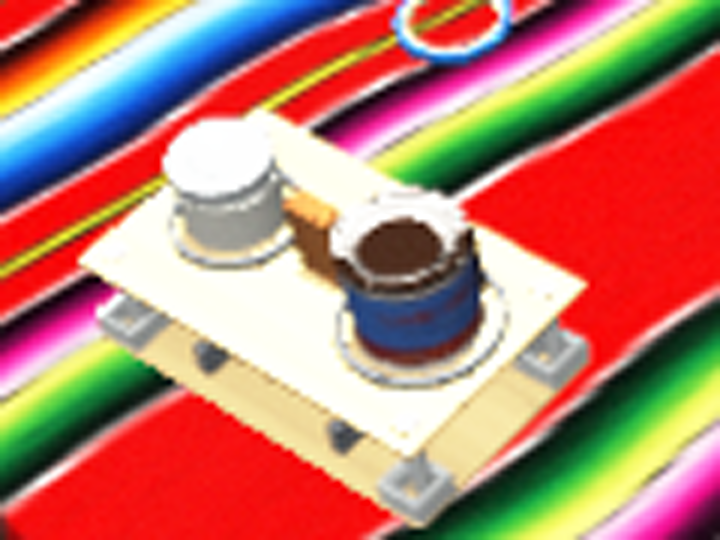

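Both cameras show the tray stacked, the can and jar standing in their rings, the bystanders where they were, and the arm clear. I'm handing the job in.

```bash
python3 -c "
from h import *
print(order.job_done())
"
```

```text
the job is handed in; nothing more can be done
None
```

I packed the caddy and handed the job in at about 34 s of the 128 s allowed. No verdict was reported, so success rests on my own checks below.

- **Markers:** the last clear wrist view before the upper tray went on showed both lying in their lanes, in the notches of both rests. They could not be seen after that.
- **Black marker grasp:** my first grasp was about 4 mm too high, so I opened the gripper and took it again lower before lifting.
- **Upper tray:** it is on the lower tray with all four posts in the sockets. The tool stopped at z = 0.081 m, against the 0.0806 m expected when fully seated, and the reading changed by about 9 N as it touched down.
- **Tray position before insertion:** the scene and wrist views disagreed by a few mm, so I shifted the tray by about 2 mm. It then went down with no side force.
- **Can and jar:** the can is in the wide ring. The largest of the three white jars in front is in the narrow ring. Both look upright and within a few mm of centre in the final top and scene views.
- **Jar contact:** the can pressed clearly on the tray floor before I released it, but the jar gave no contact force. It was let go about 1 mm above the floor or already resting on it, and now sits flat in the pictures.
- **Bystanders:** the sanding block and tape roll look unmoved in the final top view. I did not check the tracing wheel separately.
- **Arm:** it was clear of everything at hand-in.

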